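# Clear the jar labeller's catch drawer into the slide-lid tote

## Robot

A 7-joint arm with a two-finger parallel gripper is mounted at the origin on a cart in front of the work surface, level with it; the furniture and walls round the work are solid. World frame = base frame: x ahead of the robot, y to its left, z up, the work surface at z = 0. Lengths are in m, angles in degrees, forces in N, time in s.
With the tool pointing down it reaches from about 0.425 to 0.875 m from the base axis. Payload 4.7 kg.
Tool frame: the origin (TCP) lies at the very end of the fingers, on their centre line; the grasp point (between the pads) lies behind it (env.pinch_z is the z of the grasp point in the tool frame, in m); z points along the fingers, y is the direction in which the jaws open and shut (so a half turn about z gives the same grasp; the last joint's range is limited). The gripper opens to 87 mm and grips with 3 to 60 N. Pads are 19 mm wide; open, the fingers measure 117 mm over their backs; the gripper's body (75 mm by 190 mm) begins 51 mm behind the grasp point.
Start: joints at [66.01, 18.392, -4.016, 83.108, 1.295, 78.541, -3.26], TCP at [0.273, -0.59, 0.223] pointing down, gripper open.
Joint ranges: [-163.93, 163.93], [-17.29, 119.83], [-79.2, 71.16], [3.27, 140.29], [-89.18, 269.18], [5.43, 117.66], [-154.24, 154.24]. Speed limits (degrees/s): [147.25, 147.25, 180, 180, 180, 180, 180].

## Interface

Orientations are given as [roll, pitch, yaw] about the fixed x, y, z axes, in that order (R = Rz(yaw) Ry(pitch) Rx(roll)).
In Python, from cell import readout, read_camera, env gives the robot as it stands. The module is installed in compiled form; this text tells all that it offers.
- The arm moves only by the tool servo_tool, never from a script. Its argument "plan" is a list that holds one entry, the list of rows, each a list of 5 numbers: the finger opening in m, from 0 to 0.087, then the shift along the tool's x, y, z in m, then the turn about the tool's z in rad. In form: [[[jaw, x, y, z, yaw], ...]]. A call has 1 to 12 rows; each row is the pose to reach, as a shift and turn from the pose measured when the call began, along the tool's axes at that moment; what a row does not reach only later rows make up. A row lasts 1/12 s, in which the tool goes at most 41.7 mm and 7.16 degrees, less where a joint would pass 70% of its speed; a pose out of reach is approached as far as the arm can. A call with a gripper value outside its range is refused whole. The fingers move at their own pace and stop on an object; "force" is the grip in N (left out, the last holds). Time passes only in rows, so rows that repeat a pose let the fingers close. It gives the time, the measured TCP pose, the force and the opening at its end, in the units of the state.
- readout.get_obs(): the state, without advancing time (a new reading comes with each control period).
- read_camera(name): name is "side" or "top"; returns a dict with "image" (400x640x3 uint8, red, green, blue), "range_z" (400x640 float32, m along the optical axis (not along the pixel's ray), 0 where there is no reading), "mtx" (3x3 intrinsics, pixels), "camera_from_world" (4x4, takes a point from world to camera coordinates). Camera axes: x right, y up, looking along -z (the intrinsics and any distortion apply to the point x, -y, -z); pixel columns grow to the right and rows downward; lengths in m; the calibration is good to about 2 mm. A picture is of the moment at which its call begins.
- env.sign_off(): hands the job in, once; it reports no verdict.
The state is a dict: "time_s": time; "qpos": joint angles; "joint_velocities": joint speeds; "effort": joint torques, N m; "tool_pos": TCP position; "tool_rot": TCP orientation; "force": force on the tool from outside, world axes, zero at the start; "wrist_torque": the same for the moment, N m; "grip_width": finger opening in m.
Only numpy, scipy, OpenCV 4.12 (cv2) and the standard library are available. Lean on these libraries where they do the work, as an engineer would, in place of code of your own. Each camera call takes 0.05 s, during which the arm holds its last target. There are 200 camera calls.

## Task

The labeller has finished a batch: pull out its catch drawer, stand every jar from it upright inside the grey tote (slide the tote's lid open first to get them in), then push the empty drawer fully home for the next batch and slide the tote's lid shut until its tongue clicks over the ledge. Leave everything else on the worktop where it is.

Things in the scene. Friction and masses are not known exactly. Their poses are not given: they have to be found in the camera images.
- labeller: Jar labeller, fixed: white housing 326 mm wide (its y), 267 mm high, label roll on top. Origin on the worktop (z = 0) under it; x points to its back, its front faces -x, z up. Housing front face at x = -30 mm; grey side skirts, 86 mm high, at y = +-(145 to 161) mm from x = -90 mm back. A steel chute overhangs the shut drawer.
- chute_lip (a point): Middle of the chute's lower front edge, at x = -89 mm, 91 mm above the worktop; 200 mm wide along the labeller's y, it rises from here at 35 degrees to the housing. Jars under it cannot be reached from above until the drawer is out.
- drawer_pan (a joint): How far the catch drawer is out, m: 0 home (as it starts), 0.16 at its stop. Slides along the labeller's -x, stays where left, takes about 2 N. A stainless pan, inside 170 mm (labeller x) by 274 mm (y), floor 11 mm and rim 28 mm above the worktop; at home its inside spans x = -135 to 35 mm, y = -137 to 137 mm in the labeller's frame.
- drawer_rod (a point): Middle of the drawer's pull rod: dark round bar 12 mm thick, about 100 mm long along the labeller's y, 46 mm above the worktop, 44 mm in front of the pan's front wall with free space on both sides; moves with the drawer. Axes as the labeller's; at home at x = -182 mm, y = 0 in its frame.
- tote: Grey plastic tote with a slide lid, fixed: 250 mm (its x) by 260 mm (y), inside 242 x 252 mm, floor 4 mm thick. Side walls (y = +-130 mm) with the lid's rails are 71 mm high, their lips leave 242 mm (y) free at the top; front and back walls 59 mm. Origin at the centre of its underside (z = 0); x points to its back, z up.
- tote_cover (a joint): How far the tote's slide lid is open, m: 0 shut, 0.18 at its stop; starts 0.03 to 0.09. Moves along the tote's +x to open, stays where left, cannot come off, about 1.5 N. Light grey plate 241 x 244 mm, top face 65 mm above the worktop; front edge at x = -121 mm in the tote's frame when shut, +59 mm when open. Clicked shut it rests at 0 to 2 mm.
- lid_rib (a point): Middle of the lid's pull rib: dark upright rib 10 mm thick (along the tote's x), 70 mm long (y), 28 mm high, from 64.5 to 92.5 mm above the worktop (this point: 78.5 mm). Moves with the lid; axes as the tote's; shut it is at x = -70 mm, y = 0 in the tote's frame.
- tongue (a joint): Bend of the lid's springy tongue, rad: 0 relaxed, about 0.08 while its bead rides over the ledge. 34 mm wide, mid front edge of the lid, 23 to 60 mm in front of the rib's front face. Its bead meets the ledge 14 mm before shut, needs a few newtons (under 10) of push until 7 mm, then snaps home.
- ledge (a point): Middle of the ledge: a rounded bead 36 mm long along the tote's y on top of its front wall, over which the tongue clicks.
- jar_1_mid (a point): Finished ointment jar: white, red screw lid, 45 mm across, 40 mm high, about 95 g; this is its centre, 20 mm above its underside (z up when it stands). It starts upright in the catch drawer; three to five such jars are there, absent ones read None.
- jar_2_mid (a point): Finished ointment jar: white, red screw lid, 45 mm across, 40 mm high, about 95 g; this is its centre, 20 mm above its underside (z up when it stands). It starts upright in the catch drawer; three to five such jars are there, absent ones read None.
- jar_3_mid (a point): Finished ointment jar: white, red screw lid, 45 mm across, 40 mm high, about 95 g; this is its centre, 20 mm above its underside (z up when it stands). It starts upright in the catch drawer; three to five such jars are there, absent ones read None.
- jar_4_mid (a point): Finished ointment jar: white, red screw lid, 45 mm across, 40 mm high, about 95 g; this is its centre, 20 mm above its underside (z up when it stands). It starts upright in the catch drawer; three to five such jars are there, absent ones read None.
- jar_5_mid (a point): Finished ointment jar: white, red screw lid, 45 mm across, 40 mm high, about 95 g; this is its centre, 20 mm above its underside (z up when it stands). It starts upright in the catch drawer; three to five such jars are there, absent ones read None.
- bottle_mid (a point): Small amber bottle with a black cap, 40 mm across, 86 mm high, standing between drawer and tote; this is its centre, 43 mm up (bystander, to be left alone).
Not all that is in view belongs to the job. What is shaped like the part that bears jar_1_mid but purple or turquoise is not meant. Leave any purple look-alike of the part that bears jar_2_mid alone.

How it is judged (in metres and radians):
On the way, in this order (a step that is already met when the one before it is completed fails the run):
1. the catch drawer is pulled out (by more than 10 cm) (value of joint drawer_pan above 0.1 m), for 0.2 s.
2. every jar stands upright on the floor of the tote (x of jar_1_mid in the frame of tote between -0.112 and 0.112 m and y of jar_1_mid in the frame of tote between -0.118 and 0.118 m and z of jar_1_mid in the frame of tote between 0.015 and 0.032 m and angle between each of jar_1_mid, jar_2_mid, jar_3_mid, jar_4_mid, jar_5_mid's own z axis and vertical below 0.2 rad and x of jar_2_mid in the frame of tote between -0.112 and 0.112 m and y of jar_2_mid in the frame of tote between -0.118 and 0.118 m and z of jar_2_mid in the frame of tote between 0.015 and 0.032 m and x of jar_3_mid in the frame of tote between -0.112 and 0.112 m and y of jar_3_mid in the frame of tote between -0.118 and 0.118 m and z of jar_3_mid in the frame of tote between 0.015 and 0.032 m and x of jar_4_mid in the frame of tote between -0.112 and 0.112 m and y of jar_4_mid in the frame of tote between -0.118 and 0.118 m and z of jar_4_mid in the frame of tote between 0.015 and 0.032 m and x of jar_5_mid in the frame of tote between -0.112 and 0.112 m and y of jar_5_mid in the frame of tote between -0.118 and 0.118 m and z of jar_5_mid in the frame of tote between 0.015 and 0.032 m), for 0.2 s.
At the end, for the whole second after the job is handed in: Every jar that is present stands upright (within 0.2 rad) and at rest on the tote's floor, the tote's lid is clicked shut (within 3 mm, tongue relaxed behind the ledge), and the catch drawer is home within 6 mm (all of step 2 and value of joint tote_cover below 0.003 m and value of joint tongue below 0.03 rad and value of joint drawer_pan below 0.006 m and linear speed of each of jar_1, jar_2, jar_3, jar_4, jar_5 below 0.03 m/s); the robot touches nothing.
It fails at once if the small amber bottle is shifted by more than 3 cm (distance of bottle_mid from where it was at the start of the episode above 0.03 m).
Of jar_1, jar_2, jar_3, jar_4, jar_5 only 3 to 5 are there at a start; the rules pass over those that are not, and their reading is None.
At some moment in a run one of jar_1, jar_2, jar_3, jar_4, jar_5 may be knocked a few centimetres aside while the robot is not near it.
It also fails if it takes over 210 s, if anything falls off the work surface, if the arm or the gripper's body presses on something with over 40 N, if the wrist force passes 120 N, or if a joint passes its speed limit or range.

## Working session

There is one attempt and no reset: what is moved stays moved. The work goes in short steps, Python scripts to look and compute and a tool call to move; the robot and the scene stay as the last step left them, time stands still between calls to the robot, and variables do not carry over. Pictures are saved under pics/ and viewed, about 12 in all and at most 16, crops included, and the job is handed in when it is done.

Besides the shell and the picture viewer there is one more tool, called by a JSON object that holds its "name" and its "arguments", one argument or row to a line. servo_tool: Moves the arm, as the interface text tells. Its arguments: {"type":"object","properties":{"plan":{"type":"array"},"force":{"type":"number"}},"required":["plan"]}

```bash
mkdir -p pics; ls
cat > h.py <<'E'
import numpy as np, cv2
from cell import readout, read_camera, env
from scipy.spatial.transform import Rotation as R
def cam(n, save=None):
    c=read_camera(n)
    if save: cv2.imwrite('pics/'+save,c['image'][:,:,::-1])
    return c
def world(c, u, v, z=None):
    """pixel -> world; by plane height z, or by range image"""
    T=np.linalg.inv(c['camera_from_world']); K=c['mtx']
    d=np.array([(u-K[0,2])/K[0,0], -(v-K[1,2])/K[1,1], -1.])
    w=T[:3,:3]@d; o=T[:3,3]
    s=(z-o[2])/w[2] if z is not None else c['range_z'][int(round(v)),int(round(u))]
    return o+s*w
def cloud(c):
    T=np.linalg.inv(c['camera_from_world']); K=c['mtx']
    v,u=np.mgrid[:400,:640]; d=np.stack([(u-K[0,2])/K[0,0], -(v-K[1,2])/K[1,1], -np.ones(u.shape)],-1)*c['range_z'][...,None]
    return d@T[:3,:3].T+T[:3,3]
E
python3 - <<'E'
from h import *
print(readout.get_obs(), env.pinch_z)
for n in ('top','side'):
    c=cam(n,n+'0.png'); print(n,c['mtx'],np.linalg.inv(c['camera_from_world']).round(3))
E
```

```text
pics
{'time_s': 0.0, 'qpos': array([66.01129185, 18.44056481, -4.01420767, 83.17527587,  1.29565152,
       78.54217718, -3.25999625]), 'joint_velocities': array([ 0.01543131, -0.10720139, -0.01078271,  0.03659231,  0.03306028,
       -0.00093026,  0.11093984]), 'effort': array([ 4.26322285e-04, -4.91281486e+01, -4.03501410e-01, -3.12525702e+01,
       -6.39788643e-02,  4.38749744e-02,  1.61533899e-04]), 'tool_pos': array([ 0.27230711, -0.58958661,  0.22144102]), 'tool_rot': array([-1.79887259e+02,  6.89657417e-03,  2.47973505e+01]), 'force': array([-0.07234214, -0.74216731,  0.55552058]), 'wrist_torque': array([ 0.06873636,  0.01687049, -0.05316869]), 'grip_width': 0.08732233929260122} -0.0187
top [[504.30742591   0.         327.18803857]
 [  0.         504.30742591 211.98312526]
 [  0.           0.           1.        ]] [[ 0.441  0.86  -0.258  0.121]
 [-0.898  0.423 -0.123 -0.168]
 [ 0.003  0.286  0.958  1.699]
 [ 0.     0.     0.     1.   ]]
side [[413.75046049   0.         325.72471789]
 [  0.         413.75046049 197.74364591]
 [  0.           0.           1.        ]] [[-0.991  0.095 -0.092  0.439]
 [-0.131 -0.616  0.777  1.075]
 [ 0.017  0.782  0.623  0.913]
 [ 0.     0.     0.     1.   ]]
```

View pics/top0.png

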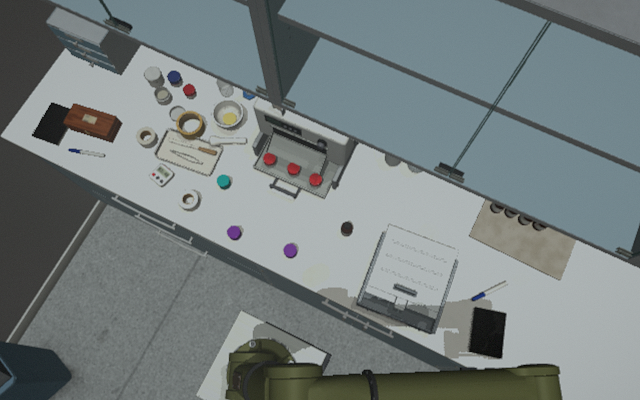

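View pics/side0.png

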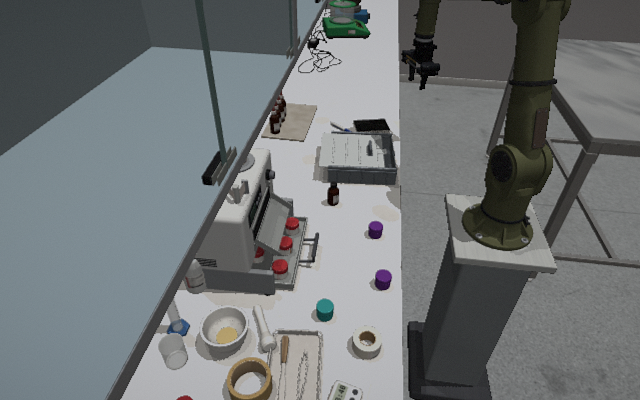

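The top view shows 3 red jars at about (270,159), (294,169), (316,180), the rod at (285,187), the bottle at (347,228), the tote at (408,278) and its rib at (405,289). The side view shows a fourth jar under the chute at (258,252). Next I'll measure these.

```bash
cat >> h.py <<'E'
def reds(c, zmin=0.02, zmax=0.12):
    """red cap blobs -> list of (u,v,area,xyz by median range)"""
    hsv=cv2.cvtColor(c['image'],cv2.COLOR_RGB2HSV); h,s,v=cv2.split(hsv)
    m=(((h<8)|(h>172))&(s>140)&(v>70)).astype(np.uint8)
    n,l,st,ce=cv2.connectedComponentsWithStats(m); P=cloud(c); out=[]
    for i in range(1,n):
        if st[i,4]<12: continue
        p=P[l==i]; zt=np.percentile(p[:,2],80); q=p[p[:,2]>zt-.006]
        out.append((ce[i].round(1),st[i,4],((q.min(0)+q.max(0))/2).round(3),zt.round(3)))
    return out
E
python3 - <<'E'
from h import *
for n in('top','side'):
    c=cam(n); P=cloud(c)
    print(n); [print(*r) for r in reds(c)]
    np.save(n+'P.npy',P); g=c['image'].astype(int); np.save(n+'I.npy',g)
    dark=g.max(2)<75
    x,y,z=P[...,0],P[...,1],P[...,2]
    for nm,m in (('rib',dark&(z>.083)&(z<.1)&(x>.3)),('rod',dark&(z>.035)&(z<.06))):
        k,l,st,ce=cv2.connectedComponentsWithStats(m.astype(np.uint8))
        for i in range(1,k):
            if st[i,4]>15:
                q=P[l==i]; r=cv2.minAreaRect(q[:,:2].astype(np.float32)*1000); print(nm,ce[i].round(),st[i,4],q.mean(0).round(3),r)
# profile heights near tote (top)
P=np.load('topP.npy')
for (u,v) in [(405,289),(390,225),(460,236),(434,331),(357,298),(400,303),(347,228),(284,187),(284,180),(300,120),(395,260),(365,300)]: print(u,v,P[v,u].round(3))
E
cd pics
python3 - <<'E'
import cv2
a=cv2.imread('top0.png');cv2.imwrite('tz.png',cv2.resize(a[90:340,230:470],None,fx=3.2,fy=2.4*1,interpolation=2))
E
```

```text
top
[188.2  89.1] 87 [0.766 0.714 0.045] 0.045
[269.  158.3] 97 [0.394 0.081 0.874] 0.055
[292.8 168.3] 98 [0.395 0.037 0.874] 0.054
[315.1 178.9] 104 [0.653 0.134 0.056] 0.054
rib [26. 67.] 343 [0.565 1.261 0.091] ((566.2840576171875, 1261.6290283203125), (18.025053024291992, 330.2992248535156), 89.82628631591797)
rib [119.  51.] 92 [0.769 0.996 0.091] ((772.4635009765625, 995.8197631835938), (15.071182250976562, 114.85079956054688), 89.79393768310547)
rib [347. 224.] 27 [ 0.545 -0.039  0.087] ((544.8629760742188, -38.886131286621094), (17.689708709716797, 19.82769775390625), 25.369102478027344)
rod [29. 79.] 522 [0.541 1.261 0.047] ((542.53564453125, 1262.683349609375), (378.774658203125, 21.644319534301758), 0.7465248703956604)
rod [125.  55.] 147 [0.783 0.996 0.047] ((784.5891723632812, 996.3063354492188), (136.9833526611328, 12.65720272064209), 1.7455816268920898)
rod [111. 129.] 84 [0.504 0.877 0.046] ((503.69873046875, 876.6102905273438), (26.899585723876953, 81.3636703491211), 82.56588745117188)
rod [ 72. 126.] 17 [0.45  1.01  0.044] ((450.5438232421875, 1006.9896240234375), 
[... 4208 characters left out ...]
 (188.38319396972656, 14.341609954833984), 4.70469331741333)
rod [258. 365.] 22 [0.638 0.605 0.039] ((635.7351684570312, 606.7221069335938), (5.196691989898682, 36.85702896118164), 66.3056411743164)
rod [234. 396.] 18 [0.67  0.681 0.04 ] ((671.0188598632812, 680.3753662109375), (3.8645331859588623, 29.77845001220703), 67.6009521484375)
405 289 [ 0.433 -0.297  0.09 ]
390 225 [ 0.614 -0.168  0.062]
460 236 [ 0.701 -0.401  0.006]
434 331 [ 0.356 -0.433  0.074]
357 298 [ 0.353 -0.172 -0.004]
400 303 [ 0.39  -0.302  0.067]
347 228 [ 0.535 -0.044  0.081]
284 187 [0.592 0.228 0.005]
284 180 [0.612 0.238 0.016]
300 120 [0.74  0.226 0.264]
395 260 [ 0.511 -0.231  0.066]
365 300 [ 0.357 -0.198  0.005]
```

View pics/tz.png

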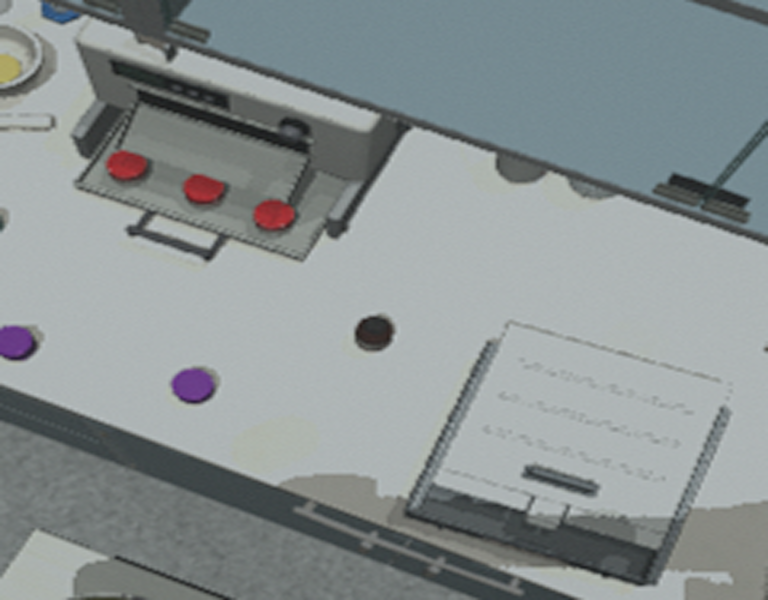

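Run:
```python
from h import *
c=cam('top'); P=cloud(c)
f=lambda u,v:(230+u/3.2,90+v/2.4)
for nm,pts,z in (('tote',[(408,512),(490,342),(655,582),(727,408)],.071),('rod',[(130,230),(208,255)],.046),('rib',[(527,466),(597,488)],.0925),('drawerfront',[(77,185),(302,258)],.028)):
    w=np.array([world(c,*f(*p),z)[:2] for p in pts]); print(nm,w.round(4).tolist())
    print(np.linalg.norm(w[1]-w[0]), np.degrees(np.arctan2(*(w[1]-w[0])[::-1])), w.mean(0))
for n in('top','side'):
    Q=np.load(n+'P.npy'); I=np.load(n+'I.npy'); x,y,z=Q[...,0],Q[...,1],Q[...,2]
    m=(z>.062)&(z<.068)&(x>.36)&(x<.72)&(y<-.1)&(y>-.48)
    print(n,'lid',m.sum(),cv2.minAreaRect(Q[m][:,:2].astype(np.float32)*1000))
    m=(z>.0705)&(z<.1)&(x>.3)&(x<.6)&(y<-.2)&(y>-.4); q=Q[m&(z>.085)]
    print('rib',q.shape,q.mean(0).round(4) if len(q) else 0, cv2.minAreaRect(q[:,:2].astype(np.float32)*1000) if len(q)>3 else 0)
    m=(z>.25)&(z<.275)&(x>.6)&(x<1)&(y<.5)&(y>0); q=Q[m]
    print('housing',len(q),cv2.minAreaRect(q[:,:2].astype(np.float32)*1000) if len(q)>3 else 0)
    # jars: top face cloud
    hsv=cv2.cvtColor(I.astype(np.uint8),cv2.COLOR_RGB2HSV);h,s,v=cv2.split(hsv)
    m=((h<10)|(h>170))&(s>110)&(v>50)&(x>.55)&(x<.8)&(y>.05)&(y<.4)&(z>.045)&(z<.065)
    k,l,st,ce=cv2.connectedComponentsWithStats(m.astype(np.uint8))
    for i in range(1,k):
        q=Q[l==i]; print('jar',ce[i].round(),len(q),((q.min(0)+q.max(0))/2).round(3),np.ptp(q,axis=0).round(3),q.mean(0).round(3))
c=cam('side')
for p in [(291.9,223),(285.9,242.7),(279.9,266.1)]: print(world(c,*p,.047))
```

```text
tote [[0.3281, -0.1802], [0.5771, -0.1575], [0.3529, -0.4369], [0.5995, -0.4138]]
0.250054321065659 5.201191713047553 [ 0.46440874 -0.29713536]
rod [[0.564, 0.2623], [0.5675, 0.1689]]
0.09342542214615446 -87.87613587873176 [0.56572008 0.21557738]
rib [[0.4324, -0.2608], [0.4364, -0.335]]
0.07427473749280289 -86.91547478922912 [ 0.43444668 -0.29790555]
drawerfront [[0.6052, 0.3528], [0.6134, 0.0786]]
0.27437255809871536 -88.27835942034021 [0.60932278 0.21567941]
top lid 3079 ((488.3457336425781, -294.1902160644531), (276.492919921875, 265.7946472167969), 4.33944845199585)
rib (67, 3) [ 0.4357 -0.3     0.0917] ((435.9631042480469, -299.2073059082031), (10.43455696105957, 67.09734344482422), 5.227044105529785)
housing 1115 ((734.43310546875, 223.1215057373047), (41.6884880065918, 324.62860107421875), 0.30872461199760437)
jar [269. 158.] 101 [0.651 0.314 0.053] [0.039 0.044 0.015] [0.65  0.314 0.052]
jar [293. 168.] 97 [0.654 0.221 0.052] [0.035 0.042 0.013] [0.656 0.221 0.051]
jar [315. 179.] 104 [0.655 0.134 0.054] [0.042 0.041 0.017] [0.654 0.134 0.051]
side lid 1785 ((496.8798828125, -292.8011169433594), (268.7294616699219, 279.5671081542969), 1.6695843935012817)
rib (30, 3) [ 0.436  -0.2929  0.0911] ((435.8702697753906, -297.7374572753906), (8.204696655273438, 75.95829010009766), 2.8177499771118164)
housing 1765 ((754.6255493164062, 225.8184814453125), (74.5767593383789, 325.8683776855469), 0.5745835900306702)
jar [292. 222.] 117 [0.653 0.135 0.05 ] [0.038 0.045 0.01 ] [0.654 0.137 0.051]
jar [286. 242.] 113 [0.655 0.223 0.051] [0.033 0.047 0.011] [0.655 0.225 0.051]
jar [259. 251.] 46 [0.722 0.272 0.051] [0.019 0.029 0.009] [0.723 0.272 0.051]
jar [279. 266.] 165 [0.653 0.316 0.051] [0.041 0.044 0.011] [0.653 0.318 0.051]
[0.65420773 0.13614034 0.047     ]
[0.65481042 0.2238731  0.047     ]
[0.6523617  0.31628546 0.047     ]
```

The measurements agree with the sizes given:
- **Tote:** centre (0.464, -0.297), yaw 5.2°. Its rib is at (0.435, -0.298), so the lid is about 41 mm open.
- **Rod:** (0.566, 0.216).
- **Jars:** four seen so far, three in the front row and one under the chute.

I'll open the lid first.

```bash
cat > s.py <<'E'
# usage: s.py x y z yaw [x y z yaw ...] -> shifts from the present pose, in tool axes
import sys; from h import *
o=readout.get_obs(); p=o['tool_pos']; r=R.from_euler('xyz',o['tool_rot'],degrees=True)
print('at',p.round(4),o['tool_rot'].round(2),'F',o['force'].round(1),'w',round(o['grip_width'],4),'t',round(o['time_s'],2))
a=list(map(float,sys.argv[1:]))
for i in range(0,len(a),4):
    d=r.inv().apply(np.array(a[i:i+3])-p); y=(o['tool_rot'][2]-a[i+3]+180)%360-180
    print(a[i:i+4],'->',d.round(4),round(np.radians(y),3))
E
python3 s.py .435 -.298 .16 95.2 .435 -.298 .072 95.2
```

```text
at [ 0.2725 -0.5899  0.2222] [-179.97    0.     24.8 ] F [-0.5 -0.4  0.3] w 0.087 t 0.3
[0.435, -0.298, 0.16, 95.2] -> [ 0.27   -0.1969  0.0623] -1.229
[0.435, -0.298, 0.072, 95.2] -> [ 0.27   -0.1968  0.1503] -1.229
```

{"name": "servo_tool", "arguments": {
  "plan": [
    [[0.06,0.03,-0.022,0.007,-0.12],[0.06,0.057,-0.042,0.013,-0.24],[0.06,0.084,-0.061,0.019,-0.36],[0.06,0.111,-0.081,0.025,-0.48],[0.06,0.138,-0.1,0.032,-0.6],[0.06,0.165,-0.12,0.038,-0.72],[0.06,0.192,-0.14,0.044,-0.84],[0.06,0.219,-0.16,0.05,-0.96],[0.06,0.246,-0.18,0.056,-1.08],[0.06,0.27,-0.197,0.062,-1.2],[0.06,0.27,-0.197,0.062,-1.229],[0.06,0.27,-0.197,0.062,-1.229]]
  ],
  "force": 20
}}

```text
time_s: 1.3
tool_pos: [0.4359, -0.2956, 0.1601]
tool_rot: [-180.0, -0.0, 95.5]
force: [-1.1, -0.5, -0.8]
grip_width: 0.0598
```

```bash
python3 s.py .435 -.298 .072 95.2
```

```text
at [ 0.4359 -0.2956  0.1601] [-1.7997e+02 -5.0000e-02  9.5510e+01] F [-1.1 -0.5 -0.8] w 0.0598 t 1.3
[0.435, -0.298, 0.072, 95.2] -> [-0.0024 -0.0011  0.0881] 0.005
```

{"name": "servo_tool", "arguments": {
  "plan": [
    [[0.06,-0.002,-0.001,0.035,0.005],[0.06,-0.002,-0.001,0.065,0.005],[0.06,-0.002,-0.001,0.086,0.005],[0.06,-0.002,-0.001,0.086,0.005],[0.0,-0.002,-0.001,0.086,0.005],[0.0,-0.002,-0.001,0.086,0.005],[0.0,-0.002,-0.001,0.086,0.005],[0.0,-0.002,-0.001,0.086,0.005],[0.0,-0.002,-0.001,0.086,0.005]]
  ],
  "force": 20
}}

```text
time_s: 2.05
tool_pos: [0.4358, -0.2983, 0.0755]
tool_rot: [179.9, 0.1, 95.2]
force: [-0.7, 0.3, -0.5]
grip_width: 0.0346
```

{"name": "servo_tool", "arguments": {
  "plan": [
    [[0.0,0,0.012,0,0],[0.0,0,0.028,0,0],[0.0,0,0.044,0,0],[0.0,0,0.06,0,0],[0.0,0,0.076,0,0],[0.0,0,0.092,0,0],[0.0,0,0.108,0,0],[0.0,0,0.122,0,0],[0.0,0,0.13,0,0],[0.0,0,0.134,0,0],[0.0,0,0.134,0,0]]
  ]
}}

```text
time_s: 2.97
tool_pos: [0.5708, -0.2879, 0.076]
tool_rot: [179.8, 0.2, 95.2]
force: [2.6, -5.5, -0.1]
grip_width: 0.0098
```

{"name": "servo_tool", "arguments": {
  "plan": [
    [[0.05,0,0,0,0],[0.05,0,0,0,0],[0.05,0,0,0,0],[0.05,0,0,-0.035,0],[0.05,0,0,-0.075,0],[0.05,0,0,-0.1,0],[0.05,0.02,0.002,-0.1,0.0],[0.05,0.06,0.005,-0.1,0.02],[0.05,0.1,0.008,-0.1,0.04],[0.05,0.14,0.011,-0.1,0.06],[0.05,0.18,0.014,-0.1,0.06],[0.05,0.22,0.018,-0.1,0.06]]
  ]
}}

```text
time_s: 3.97
tool_pos: [0.5677, -0.0643, 0.1755]
tool_rot: [179.8, 0.2, 91.7]
force: [0.4, -0.1, 0.0]
grip_width: 0.0496
```

```bash
python3 - <<'E'
from h import *
c=cam('side'); P=cloud(c); g=c['image']
m=(P[...,2]>.085)&(P[...,2]<.1)&(P[...,0]>.4)&(P[...,0]<.66)&(P[...,1]<-.2)&(P[...,1]>-.4)
print('rib',m.sum(),P[m].mean(0))
E
python3 s.py .566 .216 .15 91.7 .566 .216 .032 91.7
```

```text
rib 23 [ 0.57004909 -0.27985953  0.0912877 ]
at [ 0.5679 -0.0523  0.176 ] [179.76  -0.2   92.44] F [0.2 9.  0.8] w 0.0498 t 4.02
[0.566, 0.216, 0.15, 91.7] -> [0.2681 0.0094 0.0269] 0.013
[0.566, 0.216, 0.032, 91.7] -> [0.2677 0.0089 0.1449] 0.013
```

{"name": "servo_tool", "arguments": {
  "plan": [
    [[0.05,0.038,0.001,0.005,0],[0.05,0.077,0.003,0.01,0],[0.05,0.115,0.004,0.015,0.005],[0.05,0.153,0.005,0.02,0.01],[0.05,0.191,0.007,0.025,0.013],[0.05,0.23,0.008,0.03,0.013],[0.05,0.26,0.009,0.04,0.013],[0.05,0.268,0.009,0.07,0.013],[0.05,0.268,0.009,0.1,0.013],[0.05,0.268,0.009,0.128,0.013],[0.05,0.268,0.009,0.142,0.013],[0.05,0.268,0.009,0.145,0.013]]
  ]
}}

```text
time_s: 5.02
tool_pos: [0.5635, 0.2155, 0.0288]
tool_rot: [-179.9, -0.1, 91.7]
force: [-0.1, 0.4, 0.6]
grip_width: 0.0504
```

{"name": "servo_tool", "arguments": {
  "plan": [
    [[0.0,0,0,0,0],[0.0,0,0,0,0],[0.0,0,0,0,0],[0.0,0,0,0,0],[0.0,0,0,0,0],[0.0,0,0,0,0],[0.0,0,0,0,0]]
  ],
  "force": 20
}}

```text
time_s: 5.6
tool_pos: [0.5648, 0.2157, 0.0299]
tool_rot: [179.9, -0.2, 91.7]
force: [-3.2, -0.2, 4.7]
grip_width: 0.0111
```

{"name": "servo_tool", "arguments": {
  "plan": [
    [[0.0,0,-0.004,0,0],[0.0,0,-0.012,0,0],[0.0,0,-0.024,0,0],[0.0,0,-0.038,0,0],[0.0,0,-0.053,0,0],[0.0,0,-0.068,0,0],[0.0,0,-0.083,0,0],[0.0,0,-0.098,0,0],[0.0,0,-0.113,0,0],[0.0,0,-0.126,0,0],[0.0,0,-0.136,0,0],[0.0,0,-0.144,0,0]]
  ]
}}

```text
time_s: 6.6
tool_pos: [0.4198, 0.2113, 0.0299]
tool_rot: [179.9, -0.1, 91.7]
force: [3.1, 0.8, -0.6]
grip_width: 0.011
```

{"name": "servo_tool", "arguments": {
  "plan": [
    [[0.0,0,-0.006,0,0],[0.0,0,-0.011,0,0],[0.0,0,-0.011,0,0],[0.06,0,-0.011,0,0],[0.06,0,-0.011,0,0],[0.06,0,-0.011,0,0],[0.06,0,-0.011,-0.02,0],[0.06,0,-0.011,-0.06,0],[0.06,0,-0.011,-0.1,0],[0.06,0,-0.011,-0.14,0],[0.06,0,-0.011,-0.15,0]]
  ]
}}

```text
time_s: 7.52
tool_pos: [0.4111, 0.2124, 0.1858]
tool_rot: [179.5, -0.2, 91.7]
force: [1.0, 0.7, -0.2]
grip_width: 0.0556
```

```bash
cat > look.py <<'E'
import sys; from h import *
for n in('top','side'):
    c=cam(n,n+sys.argv[1]+'.png'); Q=cloud(c); x,y,z=np.moveaxis(Q,2,0)
    h,s,v=cv2.split(cv2.cvtColor(c['image'],cv2.COLOR_RGB2HSV))
    m=((h<10)|(h>170))&(s>110)&(v>50)&(x>.3)&(x<.8)&(y>-.5)&(y<.42)&(z>.02)&(z<.2)
    k,l,st,ce=cv2.connectedComponentsWithStats(m.astype(np.uint8))
    for i in range(1,k):
        q=Q[l==i]
        if len(q)<15: continue
        zt=np.percentile(q[:,2],70); t=q[q[:,2]>zt-.006]
        print(n,ce[i].round(),len(q),'c',((t.min(0)+t.max(0))/2).round(3),'size',np.ptp(t,axis=0).round(3),'z',zt.round(3))
E
python3 look.py 1; python3 s.py
```

```text
top [274. 182.] 50 c [0.581 0.257 0.055] size [0.022 0.042 0.014] z 0.054
top [294. 191.] 126 c [0.583 0.178 0.056] size [0.043 0.039 0.018] z 0.053
top [274. 208.] 104 c [0.497 0.212 0.053] size [0.041 0.035 0.012] z 0.053
top [296. 219.] 125 c [0.495 0.128 0.054] size [0.041 0.042 0.013] z 0.053
side [343. 227.] 146 c [0.496 0.132 0.052] size [0.04 0.04 0.01] z 0.053
side [312. 235.] 154 c [0.585 0.181 0.051] size [0.041 0.043 0.009] z 0.052
side [339. 247.] 168 c [0.499 0.219 0.052] size [0.04  0.045 0.009] z 0.052
side [311. 255.] 178 c [0.574 0.261 0.052] size [0.042 0.042 0.01 ] z 0.052
side [337. 271.] 201 c [0.494 0.311 0.051] size [0.041 0.044 0.009] z 0.052
at [0.4101 0.2114 0.1824] [ 1.7964e+02 -1.6000e-01  9.1710e+01] F [-0.4 -0.2 -0.3] w 0.0582 t 7.62
```

View pics/top1.png

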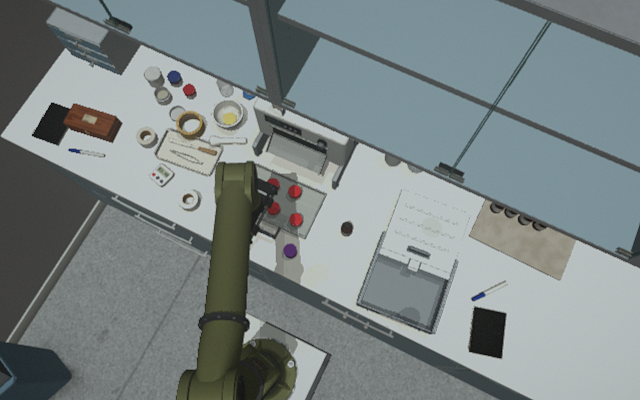

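Pulling the drawer out uncovered five red jars: A(.496,.131), B(.498,.217), C(.494,.312), D(.575,.26), E(.584,.18). In the top view the lid is open, with the tote's interior at (400,290). Purple look-alikes lie elsewhere on the worktop.

```bash
python3 s.py .496 .131 .1 91.7 .496 .131 .035 91.7
```

```text
at [0.4101 0.2114 0.1824] [ 1.7964e+02 -1.6000e-01  9.1710e+01] F [-0.4 -0.2 -0.3] w 0.0582 t 7.62
[0.496, 0.131, 0.1, 91.7] -> [-0.0831  0.083   0.0827] 0.0
[0.496, 0.131, 0.035, 91.7] -> [-0.0833  0.0825  0.1477] 0.0
```

{"name": "servo_tool", "arguments": {
  "plan": [
    [[0.07,-0.025,0.025,0.01,0],[0.07,-0.05,0.05,0.03,0],[0.07,-0.075,0.075,0.05,0],[0.07,-0.083,0.083,0.07,0],[0.07,-0.083,0.083,0.08,0],[0.07,-0.083,0.083,0.105,0],[0.07,-0.083,0.083,0.13,0],[0.07,-0.083,0.083,0.145,0],[0.07,-0.083,0.083,0.148,0]]
  ]
}}

```text
time_s: 8.37
tool_pos: [0.4919, 0.1318, 0.0306]
tool_rot: [-179.9, -0.2, 91.8]
force: [-1.0, -0.0, -0.9]
grip_width: 0.0698
```

{"name": "servo_tool", "arguments": {
  "plan": [
    [[0.035,0,0,0,0],[0.03,0,0,0,0],[0.03,0,0,0,0],[0.03,0,0,0,0],[0.03,0,0,0,0],[0.03,0,0,0,0]]
  ],
  "force": 20
}}

```text
time_s: 8.87
tool_pos: [0.4929, 0.132, 0.0316]
tool_rot: [-180.0, -0.2, 91.8]
force: [0.2, -0.2, 3.0]
grip_width: 0.0438
```

```bash
python3 s.py .496 .131 .14 91.7 .423 -.395 .14 91.7  .423 -.395 .029 91.7
```

```text
at [0.4929 0.132  0.0316] [-1.800e+02 -1.700e-01  9.182e+01] F [ 0.2 -0.2  3. ] w 0.0438 t 8.87
[0.496, 0.131, 0.14, 91.7] -> [-0.0008  0.0031 -0.1084] 0.002
[0.423, -0.395, 0.14, 91.7] -> [-0.5242 -0.0865 -0.1099] 0.002
[0.423, -0.395, 0.029, 91.7] -> [-0.5245 -0.0865  0.0011] 0.002
```

{"name": "servo_tool", "arguments": {
  "plan": [
    [[0.03,0,0,-0.02,0],[0.03,0,0,-0.055,0],[0.03,0,0,-0.09,0],[0.03,-0.015,-0.003,-0.11,0],[0.03,-0.05,-0.008,-0.115,0],[0.03,-0.085,-0.014,-0.115,0],[0.03,-0.12,-0.02,-0.115,0],[0.03,-0.155,-0.026,-0.115,0],[0.03,-0.19,-0.032,-0.115,0],[0.03,-0.225,-0.037,-0.115,0],[0.03,-0.26,-0.043,-0.115,0],[0.03,-0.295,-0.049,-0.115,0]]
  ]
}}

```text
time_s: 9.87
tool_pos: [0.4527, -0.1664, 0.1462]
tool_rot: [180.0, -0.1, 91.8]
force: [0.7, -0.9, -1.0]
grip_width: 0.044
```

```bash
python3 s.py .423 -.395 .13 91.7  .423 -.395 .027 91.7
```

```text
at [ 0.4527 -0.1664  0.1462] [ 1.7997e+02 -1.3000e-01  9.1820e+01] F [ 0.7 -0.9 -1. ] w 0.044 t 9.87
[0.423, -0.395, 0.13, 91.7] -> [-0.2276 -0.0369  0.0157] 0.002
[0.423, -0.395, 0.027, 91.7] -> [-0.2278 -0.037   0.1187] 0.002
```

{"name": "servo_tool", "arguments": {
  "plan": [
    [[0.03,-0.04,-0.006,0.003,0],[0.03,-0.08,-0.013,0.006,0],[0.03,-0.12,-0.02,0.009,0],[0.03,-0.155,-0.026,0.012,0],[0.03,-0.19,-0.032,0.015,0],[0.03,-0.215,-0.036,0.016,0],[0.03,-0.228,-0.037,0.02,0],[0.03,-0.228,-0.037,0.045,0],[0.03,-0.228,-0.037,0.075,0],[0.03,-0.228,-0.037,0.095,0],[0.03,-0.228,-0.037,0.107,0],[0.03,-0.228,-0.037,0.114,0]]
  ]
}}

```text
time_s: 10.87
tool_pos: [0.4225, -0.3934, 0.0298]
tool_rot: [-179.9, -0.3, 91.9]
force: [0.4, 0.7, -0.4]
grip_width: 0.044
```

```bash
python3 s.py .423 -.395 .026 91.7
```

```text
at [ 0.4225 -0.3934  0.0298] [-179.93   -0.27   91.88] F [ 0.4  0.7 -0.4] w 0.044 t 10.87
[0.423, -0.395, 0.026, 91.7] -> [-0.0016  0.0004  0.0038] 0.003
```

{"name": "servo_tool", "arguments": {
  "plan": [
    [[0.03,-0.001,0,0.002,0],[0.03,-0.001,0,0.004,0],[0.03,-0.001,0,0.004,0],[0.062,-0.001,0,0.004,0],[0.062,-0.001,0,0.004,0],[0.062,-0.001,0,0.004,0],[0.062,-0.001,0,-0.02,0],[0.062,-0.001,0,-0.055,0],[0.062,0.02,0.005,-0.085,0],[0.062,0.055,0.01,-0.1,0],[0.062,0.09,0.014,-0.11,0],[0.062,0.125,0.02,-0.11,0]]
  ]
}}

```text
time_s: 11.87
tool_pos: [0.4401, -0.2683, 0.1439]
tool_rot: [179.8, -0.1, 91.8]
force: [1.2, 0.9, 0.5]
grip_width: 0.0622
```

{"name": "servo_tool", "arguments": {
  "plan": [
    [[0.07,0.038,0.006,0,0],[0.07,0.076,0.012,0,0],[0.07,0.114,0.018,0,0],[0.07,0.152,0.024,0,0],[0.07,0.19,0.03,0,0],[0.07,0.228,0.035,0,0],[0.07,0.266,0.041,0,0],[0.07,0.304,0.047,0,0],[0.07,0.342,0.053,0,0],[0.07,0.38,0.059,0,0],[0.07,0.41,0.064,0,0],[0.07,0.43,0.067,0,0]]
  ]
}}

```text
time_s: 12.87
tool_pos: [0.4936, 0.1678, 0.1456]
tool_rot: [179.7, -0.1, 92.0]
force: [-0.3, -0.7, -0.6]
grip_width: 0.0703
```

```bash
python3 look.py 2; python3 s.py .498 .217 .1 91.7 .498 .217 .035 91.7
```

```text
top [297. 194.] 32 c [0.58  0.165 0.053] size [0.026 0.016 0.009] z 0.053
top [247. 197.] 78 c [0.491 0.314 0.054] size [0.041 0.033 0.014] z 0.053
top [419. 304.] 67 c [ 0.421 -0.362  0.05 ] size [0.035 0.014 0.016] z 0.048
side [373. 149.] 69 c [ 0.423 -0.358  0.045] size [0.032 0.019 0.014] z 0.043
side [312. 235.] 155 c [0.585 0.179 0.051] size [0.041 0.046 0.01 ] z 0.052
side [339. 248.] 166 c [0.5   0.219 0.051] size [0.041 0.044 0.01 ] z 0.052
side [311. 255.] 184 c [0.574 0.259 0.052] size [0.042 0.046 0.011] z 0.052
side [337. 271.] 198 c [0.494 0.311 0.051] size [0.041 0.044 0.01 ] z 0.052
at [0.4933 0.1686 0.1454] [179.71  -0.21  92.2 ] F [0.5 0.6 0.2] w 0.0702 t 12.97
[0.498, 0.217, 0.1, 91.7] -> [0.0481 0.0063 0.0456] 0.009
[0.498, 0.217, 0.035, 91.7] -> [0.0478 0.006  0.1106] 0.009
```

```bash
cd pics
python3 - <<'E'
import cv2
a=cv2.imread('top2.png')[220:340,340:480];b=cv2.imread('side2.png')[110:200,300:420]
cv2.imwrite('z2.png',cv2.hconcat([cv2.resize(a,(400,343),interpolation=2),cv2.resize(b,(400,343),interpolation=2)]))
E
```

```text
(no output)
```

View pics/z2.png

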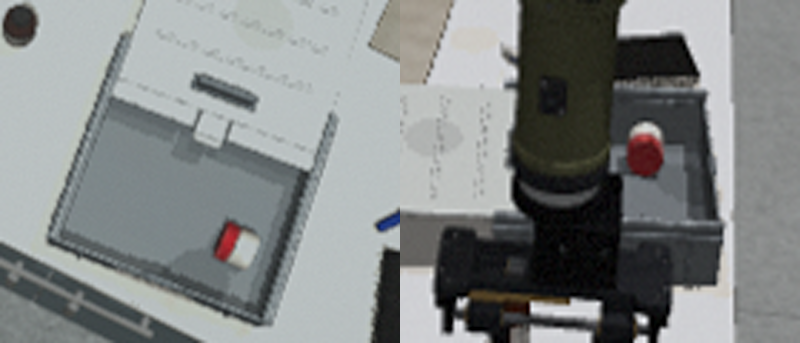

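The crop shows the first jar lying on its side in the tote, cap toward +y, near (235,245) in the left half. I'll grip the next jar lower and harder, retract straight up, and check it before letting go. The tipped jar gets fixed afterwards.

{"name": "servo_tool", "arguments": {
  "plan": [
    [[0.06,0.025,0.004,0.01,0.009],[0.06,0.049,0.007,0.03,0.009],[0.06,0.049,0.007,0.05,0.009],[0.06,0.049,0.007,0.075,0.009],[0.06,0.049,0.007,0.095,0.009],[0.06,0.049,0.007,0.108,0.009],[0.06,0.049,0.007,0.114,0.009],[0.06,0.049,0.007,0.114,0.009]]
  ]
}}

```text
time_s: 13.63
tool_pos: [0.4985, 0.2171, 0.0307]
tool_rot: [179.8, -0.2, 91.6]
force: [-1.0, 0.8, 0.7]
grip_width: 0.0604
```

{"name": "servo_tool", "arguments": {
  "plan": [
    [[0.03,0,0,0,0],[0.03,0,0,0,0],[0.03,0,0,0,0],[0.03,0,0,0,0],[0.03,0,0,0,0],[0.03,0,0,0,0]]
  ],
  "force": 40
}}

```text
time_s: 14.13
tool_pos: [0.4995, 0.2173, 0.0319]
tool_rot: [179.7, -0.2, 91.6]
force: [-0.1, -0.5, 6.4]
grip_width: 0.0437
```

{"name": "servo_tool", "arguments": {
  "plan": [
    [[0.03,0,0,-0.015,0],[0.03,0,0,-0.045,0],[0.03,0,0,-0.08,0],[0.03,0,0,-0.105,0],[0.03,-0.005,-0.001,-0.115,0],[0.03,-0.02,-0.003,-0.115,0],[0.03,-0.04,-0.007,-0.115,0],[0.03,-0.065,-0.011,-0.115,0],[0.03,-0.095,-0.016,-0.115,0],[0.03,-0.13,-0.02,-0.115,0],[0.03,-0.16,-0.025,-0.115,0],[0.03,-0.19,-0.03,-0.115,0]]
  ]
}}

```text
time_s: 15.13
tool_pos: [0.4729, 0.024, 0.1451]
tool_rot: [179.8, -0.2, 91.6]
force: [-0.2, -0.5, -0.1]
grip_width: 0.0435
```

```bash
python3 look.py 3; python3 s.py .449 -.3457 .14 91.7 .449 -.3457 .03 91.7
cd pics;  python3 - <<'E'
import cv2
a=cv2.imread('top3.png')[150:330,260:480];b=cv2.imread('side3.png')[90:290,250:450]
cv2.imwrite('z3.png',cv2.hconcat([cv2.resize(a,(400,330),interpolation=2),cv2.resize(b,(400,330),interpolation=2)]))
E
```

```text
top [272. 184.] 120 c [0.573 0.259 0.053] size [0.041 0.043 0.014] z 0.053
top [293. 191.] 100 c [0.584 0.184 0.055] size [0.04  0.032 0.015] z 0.053
top [249. 198.] 119 c [0.493 0.309 0.054] size [0.04  0.044 0.014] z 0.053
top [419. 304.] 66 c [ 0.42  -0.361  0.052] size [0.031 0.015 0.017] z 0.049
side [356. 177.] 139 c [0.472 0.017 0.164] size [0.041 0.048 0.009] z 0.165
side [311. 235.] 154 c [0.586 0.181 0.051] size [0.041 0.041 0.008] z 0.053
side [311. 255.] 180 c [0.574 0.259 0.052] size [0.041 0.045 0.009] z 0.052
side [337. 272.] 198 c [0.495 0.309 0.052] size [0.042 0.046 0.009] z 0.052
at [0.4726 0.0196 0.1447] [179.86   0.    91.11] F [ 0.3 -0.2 -0.9] w 0.0435 t 15.23
[0.449, -0.3457, 0.14, 91.7] -> [-0.3648 -0.0307  0.0046] -0.01
[0.449, -0.3457, 0.03, 91.7] -> [-0.3648 -0.0309  0.1146] -0.01
```

View pics/z3.png

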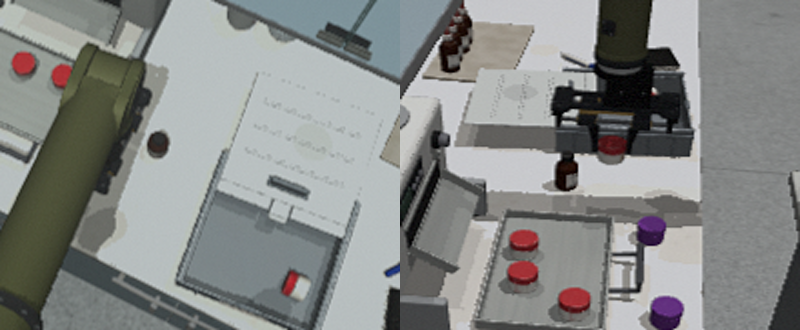

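The held jar is level (cap at z .165) and the fallen one is near (295,285). I'll put this jar in the far slot S5, clear of the fallen one.

{"name": "servo_tool", "arguments": {
  "plan": [
    [[0.03,-0.03,-0.009,0,0],[0.03,-0.065,-0.02,0,0],[0.03,-0.1,-0.031,0,0],[0.03,-0.135,-0.042,0,0],[0.03,-0.165,-0.052,0,0],[0.03,-0.195,-0.061,0,0],[0.03,-0.215,-0.067,0,0],[0.03,-0.225,-0.07,0.01,0],[0.03,-0.227,-0.071,0.035,0],[0.03,-0.227,-0.071,0.065,0],[0.03,-0.227,-0.071,0.09,0],[0.03,-0.227,-0.071,0.104,0]]
  ]
}}

```text
time_s: 16.23
tool_pos: [0.404, -0.2062, 0.0365]
tool_rot: [-179.9, -0.2, 91.2]
force: [-0.5, -0.0, -0.6]
grip_width: 0.0438
```

```bash
python3 s.py .406 -.208 .026 91.7
```

```text
at [ 0.404  -0.2062  0.0365] [-179.88   -0.21   91.18] F [-0.5 -0.  -0.6] w 0.0438 t 16.23
[0.406, -0.208, 0.026, 91.7] -> [-0.0019  0.002   0.0105] -0.009
```

{"name": "servo_tool", "arguments": {
  "plan": [
    [[0.03,-0.002,0.002,0.004,0],[0.03,-0.002,0.002,0.008,0],[0.03,-0.002,0.002,0.0105,0],[0.03,-0.002,0.002,0.0105,0],[0.03,-0.002,0.002,0.0105,0]]
  ]
}}

```text
time_s: 16.65
tool_pos: [0.4068, -0.2082, 0.0266]
tool_rot: [-179.9, -0.2, 91.2]
force: [-1.2, -0.7, -0.5]
grip_width: 0.0442
```

{"name": "servo_tool", "arguments": {
  "plan": [
    [[0.05,0,0,0,0],[0.06,0,0,0,0],[0.07,0,0,0,0],[0.07,0,0,0,0],[0.07,0,0,0,0]]
  ]
}}

```text
time_s: 17.07
tool_pos: [0.407, -0.2084, 0.027]
tool_rot: [-180.0, -0.1, 91.2]
force: [0.6, 0.1, -0.2]
grip_width: 0.0665
```

{"name": "servo_tool", "arguments": {
  "plan": [
    [[0.07,0,0,-0.01,0],[0.07,0,0,-0.03,0],[0.07,0,0,-0.06,0],[0.07,0,0,-0.09,0],[0.07,0,0,-0.11,0],[0.07,0,0,-0.115,0]]
  ]
}}

```text
time_s: 17.57
tool_pos: [0.4094, -0.2098, 0.1467]
tool_rot: [179.7, 0.1, 91.2]
force: [0.9, -0.5, -0.0]
grip_width: 0.0698
```

```bash
python3 look.py 4; python3 s.py
```

```text
top [272. 184.] 118 c [0.572 0.259 0.056] size [0.041 0.043 0.016] z 0.054
top [294. 191.] 124 c [0.583 0.18  0.055] size [0.04  0.042 0.017] z 0.053
top [248. 198.] 120 c [0.493 0.308 0.053] size [0.041 0.044 0.012] z 0.053
top [419. 304.] 66 c [ 0.421 -0.361  0.048] size [0.035 0.014 0.016] z 0.046
side [373. 149.] 70 c [ 0.422 -0.358  0.043] size [0.04  0.02  0.016] z 0.041
side [312. 236.] 153 c [0.585 0.181 0.051] size [0.042 0.043 0.009] z 0.052
side [311. 255.] 182 c [0.574 0.259 0.052] size [0.042 0.045 0.009] z 0.053
side [337. 272.] 197 c [0.494 0.31  0.052] size [0.041 0.047 0.009] z 0.052
at [ 0.4079 -0.2091  0.1436] [ 1.7986e+02 -4.0000e-02  9.1190e+01] F [-1.  -0.5 -0.7] w 0.07 t 17.67
```

Both views still report the fallen jar at about (.421,-.36). Next I'll measure its axis. The plan is to push the upper part of its cap face toward its base: it slides to the side wall, then pivots upright on the base.

Run:
```python
from h import *
T=lambda p:(R.from_euler('z',-5.2,degrees=True).apply(p-np.array([.4644,-.2971,0])))
for n in('top','side'):
    c=cam(n); Q=T(cloud(c).reshape(-1,3)).reshape(400,640,3); x,y,z=np.moveaxis(Q,2,0)
    m=(x>-.115)&(x<.05)&(abs(y)<.12)&(z>.012)&(z<.058)
    k,l,st,ce=cv2.connectedComponentsWithStats(m.astype(np.uint8))
    h,s,v=cv2.split(cv2.cvtColor(c['image'],cv2.COLOR_RGB2HSV)); red=((h<10)|(h>170))&(s>110)
    for i in range(1,k):
        if st[i,4]<25: continue
        q=Q[l==i]; t=q[q[:,2]>.03]; rr=Q[(l==i)&red]
        print(n,ce[i].round(),st[i,4],'all',q.min(0).round(3),q.max(0).round(3),cv2.minAreaRect(t[:,:2].astype(np.float32)*1000), 'red',rr.mean(0).round(3) if len(rr) else 0)
```

```text
top [423. 305.] 190 all [-0.071 -0.1    0.012] [-0.027 -0.046  0.056] ((-48.968135833740234, -72.87040710449219), (40.45979690551758, 42.828948974609375), 86.53715515136719) red [-0.052 -0.059  0.043]
side [373. 148.] 124 all [-0.077 -0.118  0.012] [-0.027 -0.047  0.052] ((-48.14911651611328, -70.61773681640625), (47.077781677246094, 40.82511901855469), 88.92789459228516) red [-0.047 -0.055  0.033]
```

```bash
python3 s.py .4204 -.3488 .1436 95.2 .4204 -.3488 .018 95.2
```

```text
at [ 0.4063 -0.2084  0.1412] [-179.9    -0.18   91.19] F [-1.1  0.7 -0.1] w 0.0702 t 17.77
[0.4204, -0.3488, 0.1436, 95.2] -> [-0.1407  0.0112 -0.0029] -0.07
[0.4204, -0.3488, 0.018, 95.2] -> [-0.1411  0.0114  0.1227] -0.07
```

{"name": "servo_tool", "arguments": {
  "plan": [
    [[0.075,-0.035,0.003,0,-0.02],[0.075,-0.07,0.006,0,-0.05],[0.075,-0.105,0.009,0,-0.07],[0.075,-0.135,0.011,0,-0.07],[0.075,-0.141,0.011,0.01,-0.07],[0.075,-0.141,0.011,0.04,-0.07],[0.075,-0.141,0.011,0.075,-0.07],[0.075,-0.141,0.011,0.1,-0.07],[0.075,-0.141,0.011,0.115,-0.07],[0.075,-0.141,0.011,0.121,-0.07],[0.075,-0.141,0.011,0.122,-0.07]]
  ]
}}

```text
time_s: 18.68
tool_pos: [0.4183, -0.3468, 0.0159]
tool_rot: [-179.7, -0.4, 95.2]
force: [-0.4, 0.1, -0.5]
grip_width: 0.0753
```

```bash
python3 s.py .4204 -.3488 .018 95.2
```

```text
at [ 0.4183 -0.3468  0.0159] [-179.71   -0.43   95.23] F [-0.4  0.1 -0.5] w 0.0753 t 18.68
[0.4204, -0.3488, 0.018, 95.2] -> [-0.0022  0.0019 -0.0021] 0.001
```

Closing with the lightest grip, then a slow lift so the jar can swing cap-up.

{"name": "servo_tool", "arguments": {
  "plan": [
    [[0.075,-0.002,0.002,-0.002,0],[0.06,-0.002,0.002,-0.002,0],[0.05,-0.002,0.002,-0.002,0],[0.03,-0.002,0.002,-0.002,0],[0.03,-0.002,0.002,-0.002,0],[0.03,-0.002,0.002,-0.002,0],[0.03,-0.002,0.002,-0.002,0]]
  ],
  "force": 3
}}

```text
time_s: 19.27
tool_pos: [0.4207, -0.3487, 0.0183]
tool_rot: [-179.7, -0.4, 95.2]
force: [-0.4, -0.6, -0.6]
grip_width: 0.0438
```

{"name": "servo_tool", "arguments": {
  "plan": [
    [[0.03,0,0,-0.006,0],[0.03,0,0,-0.013,0],[0.03,0,0,-0.021,0],[0.03,0,0,-0.03,0],[0.03,0,0,-0.04,0],[0.03,0,0,-0.05,0],[0.03,0,0,-0.06,0],[0.03,0,0,-0.07,0],[0.03,0,0,-0.08,0],[0.03,0,0,-0.09,0],[0.03,0,0,-0.095,0]]
  ]
}}

```text
time_s: 20.18
tool_pos: [0.4218, -0.3499, 0.1152]
tool_rot: [-179.8, -0.3, 95.2]
force: [0.2, -0.4, 0.2]
grip_width: 0.0429
```

```bash
python3 look.py 5 | grep -v ' 0.[2]'; python3 s.py
cd pics;  python3 - <<'E'
import cv2
a=cv2.imread('top5.png')[220:340,340:480];b=cv2.imread('side5.png')[110:200,300:420]
cv2.imwrite('z5.png',cv2.hconcat([cv2.resize(a,(400,343),interpolation=2),cv2.resize(b,(400,343),interpolation=2)]))
E
```

```text
top [294. 191.] 124 c [0.582 0.178 0.055] size [0.04  0.042 0.014] z 0.053
top [248. 198.] 120 c [0.492 0.309 0.054] size [0.043 0.041 0.013] z 0.053
top [374. 287.] 140 c [ 0.404 -0.208  0.047] size [0.039 0.041 0.015] z 0.046
side [375. 132.] 63 c [ 0.422 -0.356  0.121] size [0.038 0.035 0.011] z 0.122
side [311. 235.] 153 c [0.585 0.18  0.052] size [0.042 0.05  0.01 ] z 0.053
side [337. 271.] 197 c [0.495 0.309 0.051] size [0.041 0.047 0.009] z 0.052
at [ 0.4219 -0.3499  0.1146] [-179.83   -0.31   95.23] F [-0.3 -0.1 -1.3] w 0.0425 t 20.28
```

View pics/z5.png

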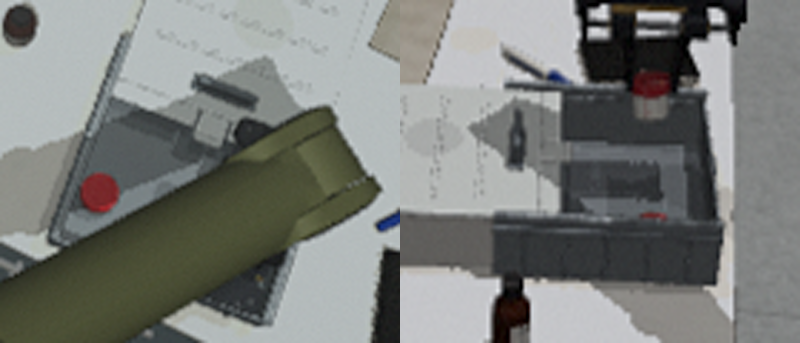

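The jar now hangs cap-up in the grip (side crop at (655,90)), and jar B stands upright at (100,193) in the top crop. I'll move the hanging jar to slot S1 and lower it gently.

{"name": "servo_tool", "arguments": {
  "plan": [
    [[0.03,-0.004,0,0,0],[0.03,-0.012,0,0.005,0],[0.03,-0.022,0,0.012,0],[0.03,-0.032,0,0.022,0],[0.03,-0.038,0,0.034,0],[0.03,-0.04,0,0.046,0],[0.03,-0.04,0,0.057,0],[0.03,-0.04,0,0.066,0],[0.03,-0.04,0,0.073,0],[0.03,-0.04,0,0.077,0],[0.03,-0.04,0,0.08,0],[0.03,-0.04,0,0.082,0]]
  ]
}}

```text
time_s: 21.28
tool_pos: [0.4245, -0.3899, 0.0328]
tool_rot: [-179.8, -0.3, 95.2]
force: [-3.7, 0.7, 4.8]
grip_width: 0.0446
```

```bash
python3 look.py 6 | grep -v ' 0.[2]'; python3 s.py
cd pics;  python3 - <<'E'
import cv2
b=cv2.imread('side6.png')[110:200,300:420]
cv2.imwrite('z6.png',cv2.resize(b,(480,400),interpolation=2))
E
```

```text
top [294. 191.] 124 c [0.583 0.179 0.054] size [0.043 0.041 0.014] z 0.053
top [249. 198.] 119 c [0.492 0.308 0.055] size [0.04  0.043 0.015] z 0.053
top [374. 287.] 138 c [ 0.405 -0.208  0.049] size [0.042 0.04  0.017] z 0.046
side [373. 143.] 73 c [ 0.424 -0.395  0.045] size [0.041 0.048 0.012] z 0.044
side [311. 235.] 155 c [0.585 0.18  0.053] size [0.041 0.046 0.01 ] z 0.053
side [337. 272.] 199 c [0.494 0.311 0.052] size [0.041 0.044 0.01 ] z 0.052
at [ 0.4254 -0.3896  0.0327] [-179.87   -0.26   95.21] F [-0.2  0.3 -0.5] w 0.0441 t 21.38
```

View pics/z6.png

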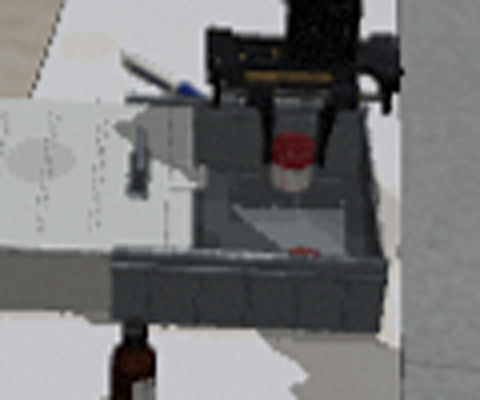

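The cap is at z .045 and (.424,-.395), with contact felt, so the jar is on the floor and upright. I'll open gently and rise straight up.

{"name": "servo_tool", "arguments": {
  "plan": [
    [[0.05,0,0,0,0],[0.055,0,0,0,0],[0.06,0,0,0,0],[0.07,0,0,0,0],[0.07,0,0,0,0],[0.07,0,0,-0.01,0],[0.07,0,0,-0.035,0],[0.07,0,0,-0.065,0],[0.07,0,0,-0.095,0],[0.07,0,0,-0.112,0],[0.07,0,0,-0.112,0]]
  ]
}}

```text
time_s: 22.3
tool_pos: [0.4282, -0.3922, 0.1506]
tool_rot: [179.8, 0.1, 95.2]
force: [1.4, 0.3, 0.4]
grip_width: 0.0701
```

{"name": "servo_tool", "arguments": {
  "plan": [
    [[0.07,0.03,0.002,0,0],[0.07,0.068,0.006,0,0.01],[0.07,0.106,0.01,0,0.02],[0.07,0.144,0.015,0,0.03],[0.07,0.182,0.02,0,0.04],[0.07,0.22,0.025,0,0.05],[0.07,0.258,0.03,0,0.06],[0.07,0.296,0.036,0,0.06],[0.07,0.334,0.042,0,0.06],[0.07,0.372,0.05,0,0.06],[0.07,0.41,0.056,0,0.06],[0.07,0.445,0.062,0,0.06]]
  ]
}}

```text
time_s: 23.3
tool_pos: [0.449, 0.059, 0.1499]
tool_rot: [179.7, 0.1, 91.8]
force: [0.9, 0.5, -0.8]
grip_width: 0.0698
```

```bash
python3 look.py 7; python3 s.py .495 .310 .14 91.7 .495 .310 .031 91.7
```

```text
top [272. 184.] 120 c [0.572 0.259 0.054] size [0.04  0.043 0.013] z 0.053
top [249. 197.] 120 c [0.492 0.309 0.054] size [0.039 0.04  0.013] z 0.053
top [374. 287.] 144 c [ 0.405 -0.207  0.048] size [0.042 0.042 0.015] z 0.046
top [430. 307.] 154 c [ 0.425 -0.398  0.048] size [0.043 0.043 0.015] z 0.046
side [312. 235.] 157 c [0.585 0.179 0.051] size [0.042 0.046 0.01 ] z 0.052
side [311. 255.] 182 c [0.574 0.26  0.051] size [0.042 0.046 0.01 ] z 0.052
side [337. 271.] 197 c [0.495 0.311 0.051] size [0.042 0.043 0.01 ] z 0.052
at [0.4492 0.0633 0.1502] [ 1.7971e+02 -2.0000e-02  9.2340e+01] F [-0.7 -0.2 -0.1] w 0.0697 t 23.4
[0.495, 0.31, 0.14, 91.7] -> [0.2446 0.0557 0.0105] 0.011
[0.495, 0.31, 0.031, 91.7] -> [0.2446 0.0552 0.1195] 0.011
```

Both jars stand upright in the tote. Next is jar C.

{"name": "servo_tool", "arguments": {
  "plan": [
    [[0.06,0.036,0.008,0.002,0],[0.06,0.073,0.016,0.004,0],[0.06,0.11,0.025,0.006,0.01],[0.06,0.147,0.033,0.008,0.011],[0.06,0.184,0.042,0.01,0.011],[0.06,0.22,0.05,0.015,0.011],[0.06,0.242,0.055,0.03,0.011],[0.06,0.245,0.056,0.055,0.011],[0.06,0.245,0.056,0.085,0.011],[0.06,0.245,0.056,0.105,0.011],[0.06,0.245,0.056,0.114,0.011],[0.06,0.245,0.056,0.117,0.011]]
  ]
}}

```text
time_s: 24.4
tool_pos: [0.4947, 0.3089, 0.0313]
tool_rot: [179.9, 0.1, 91.7]
force: [0.3, 0.2, 0.5]
grip_width: 0.0601
```

{"name": "servo_tool", "arguments": {
  "plan": [
    [[0.03,0,0,0,0],[0.03,0,0,0,0],[0.03,0,0,0,0],[0.03,0,0,0,0],[0.03,0,0,0,0],[0.03,0,0,0,0]]
  ],
  "force": 40
}}

```text
time_s: 24.9
tool_pos: [0.4956, 0.3092, 0.0327]
tool_rot: [179.8, 0.1, 91.7]
force: [-1.0, -1.2, 5.8]
grip_width: 0.0437
```

{"name": "servo_tool", "arguments": {
  "plan": [
    [[0.03,0,0,-0.015,0],[0.03,0,0,-0.045,0],[0.03,0,0,-0.08,0],[0.03,0,0,-0.105,0],[0.03,-0.01,-0.001,-0.115,0],[0.03,-0.03,-0.003,-0.115,0],[0.03,-0.06,-0.005,-0.115,0],[0.03,-0.095,-0.008,-0.115,0],[0.03,-0.13,-0.011,-0.115,0],[0.03,-0.165,-0.014,-0.115,0],[0.03,-0.2,-0.016,-0.115,0],[0.03,-0.235,-0.02,-0.115,0]]
  ]
}}

```text
time_s: 25.9
tool_pos: [0.4817, 0.0722, 0.148]
tool_rot: [179.8, 0.1, 91.7]
force: [0.1, -0.3, -1.3]
grip_width: 0.044
```

```bash
python3 s.py .449 -.3457 .14 91.7 .449 -.3457 .027 91.7
```

```text
at [0.4817 0.0722 0.148 ] [1.7975e+02 8.0000e-02 9.1680e+01] F [ 0.1 -0.3 -1.3] w 0.044 t 25.9
[0.449, -0.3457, 0.14, 91.7] -> [-0.4167 -0.045   0.0084] -0.0
[0.449, -0.3457, 0.027, 91.7] -> [-0.4166 -0.0455  0.1214] -0.0
```

{"name": "servo_tool", "arguments": {
  "plan": [
    [[0.03,-0.035,-0.004,0,0],[0.03,-0.073,-0.008,0,0],[0.03,-0.111,-0.012,0,0],[0.03,-0.149,-0.016,0,0],[0.03,-0.187,-0.02,0,0],[0.03,-0.225,-0.024,0,0],[0.03,-0.263,-0.028,0,0],[0.03,-0.301,-0.033,0,0],[0.03,-0.339,-0.037,0,0],[0.03,-0.375,-0.041,0,0],[0.03,-0.403,-0.044,0,0],[0.03,-0.417,-0.045,0,0]]
  ]
}}

```text
time_s: 26.9
tool_pos: [0.4471, -0.3505, 0.148]
tool_rot: [179.8, 0.2, 91.4]
force: [0.2, 0.0, -1.3]
grip_width: 0.0436
```

{"name": "servo_tool", "arguments": {
  "plan": [
    [[0.03,0,0,0.015,0],[0.03,0,0,0.04,0],[0.03,0,0,0.07,0],[0.03,0,0,0.09,0],[0.03,0,0,0.103,0],[0.03,0,0,0.11,0],[0.03,0,0,0.112,0]]
  ]
}}

```text
time_s: 27.48
tool_pos: [0.4473, -0.3498, 0.035]
tool_rot: [179.9, 0.1, 91.4]
force: [-0.4, -0.1, -1.3]
grip_width: 0.044
```

```bash
python3 s.py .449 -.3457 .0265 91.7
```

```text
at [ 0.4473 -0.3498  0.035 ] [1.7987e+02 8.0000e-02 9.1440e+01] F [-0.4 -0.1 -1.3] w 0.044 t 27.48
[0.449, -0.3457, 0.0265, 91.7] -> [0.0041 0.0018 0.0085] -0.005
```

{"name": "servo_tool", "arguments": {
  "plan": [
    [[0.03,0.002,0.001,0.004,0],[0.03,0.004,0.002,0.007,0],[0.03,0.004,0.002,0.0085,0],[0.03,0.004,0.002,0.0085,0],[0.03,0.004,0.002,0.0085,0],[0.05,0.004,0.002,0.0085,0],[0.06,0.004,0.002,0.0085,0],[0.07,0.004,0.002,0.0085,0],[0.07,0.004,0.002,0.0085,0],[0.07,0.004,0.002,0.0085,0]]
  ]
}}

```text
time_s: 28.32
tool_pos: [0.4493, -0.346, 0.0267]
tool_rot: [179.9, 0.1, 91.4]
force: [-0.7, 0.3, -0.2]
grip_width: 0.0665
```

{"name": "servo_tool", "arguments": {
  "plan": [
    [[0.07,0,0,-0.01,0],[0.07,0,0,-0.03,0],[0.07,0,0,-0.06,0],[0.07,0,0,-0.09,0],[0.07,0,0,-0.115,0],[0.07,0.01,0.002,-0.12,0],[0.07,0.035,0.007,-0.12,0],[0.07,0.07,0.014,-0.12,0],[0.07,0.108,0.022,-0.12,0],[0.07,0.146,0.03,-0.12,0],[0.07,0.184,0.038,-0.12,0],[0.07,0.222,0.046,-0.12,0]]
  ]
}}

```text
time_s: 29.32
tool_pos: [0.4892, -0.1205, 0.1468]
tool_rot: [179.8, 0.1, 91.4]
force: [2.1, 0.5, 0.2]
grip_width: 0.0703
```

{"name": "servo_tool", "arguments": {
  "plan": [
    [[0.07,0.038,0.007,0,0],[0.07,0.076,0.015,0,0],[0.07,0.114,0.023,0,0],[0.07,0.152,0.03,0,0],[0.07,0.19,0.038,0,0],[0.07,0.228,0.046,0,0],[0.07,0.266,0.053,0,0],[0.07,0.304,0.061,0,0],[0.07,0.33,0.066,0,0],[0.07,0.345,0.07,0,0]]
  ]
}}

```text
time_s: 30.15
tool_pos: [0.5492, 0.2314, 0.1465]
tool_rot: [179.9, -0.0, 91.7]
force: [-1.1, 0.7, 0.1]
grip_width: 0.0699
```

```bash
python3 look.py 8; python3 s.py .575 .26 .14 91.7 .575 .26 .031 91.7
```

```text
top [294. 191.] 121 c [0.583 0.179 0.055] size [0.043 0.041 0.015] z 0.053
top [374. 287.] 146 c [ 0.406 -0.207  0.049] size [0.044 0.042 0.016] z 0.046
top [418. 294.] 150 c [ 0.448 -0.344  0.046] size [0.041 0.043 0.014] z 0.045
top [430. 307.] 154 c [ 0.426 -0.398  0.046] size [0.041 0.042 0.013] z 0.046
side [369. 147.] 157 c [ 0.439 -0.369  0.045] size [0.062 0.102 0.011] z 0.045
side [312. 235.] 155 c [0.585 0.18  0.051] size [0.042 0.047 0.009] z 0.052
side [311. 255.] 173 c [0.574 0.261 0.052] size [0.041 0.043 0.01 ] z 0.052
at [0.5494 0.2307 0.1463] [ 1.7988e+02 -3.0000e-02  9.1780e+01] F [-0.2 -0.3 -0. ] w 0.0702 t 30.25
[0.575, 0.26, 0.14, 91.7] -> [0.0285 0.0265 0.0064] 0.001
[0.575, 0.26, 0.031, 91.7] -> [0.0284 0.0263 0.1154] 0.001
```

For D and E, the 190 mm gripper body in this yaw would reach the chute, so I'll turn the tool 90° here and turn it back on the way to the tote.

{"name": "servo_tool", "arguments": {
  "plan": [
    [[0.06,0,0,0,-0.12],[0.06,0,0,0,-0.24],[0.06,0,0,0,-0.36],[0.06,0,0,0,-0.48],[0.06,0,0,0,-0.6],[0.06,0,0,0,-0.72],[0.06,0,0,0,-0.84],[0.06,0,0,0,-0.96],[0.06,0,0,0,-1.08],[0.06,0.01,0.01,0,-1.2],[0.06,0.02,0.02,0,-1.32],[0.06,0.028,0.026,0,-1.44]]
  ]
}}

```text
time_s: 31.25
tool_pos: [0.5754, 0.2576, 0.1463]
tool_rot: [-179.9, 0.2, 174.5]
force: [-0.4, 0.2, 0.3]
grip_width: 0.0601
```

```bash
python3 s.py .575 .26 .14 181.7 .575 .26 .033 181.7
```

```text
at [0.5754 0.2576 0.1463] [-1.7995e+02  1.5000e-01  1.7448e+02] F [-0.4  0.2  0.3] w 0.0601 t 31.25
[0.575, 0.26, 0.14, 181.7] -> [0.0007 0.0024 0.0063] -0.126
[0.575, 0.26, 0.033, 181.7] -> [0.001  0.0025 0.1133] -0.126
```

{"name": "servo_tool", "arguments": {
  "plan": [
    [[0.06,0.001,0.0025,0.01,-0.1],[0.06,0.001,0.0025,0.035,-0.126],[0.06,0.001,0.0025,0.065,-0.126],[0.06,0.001,0.0025,0.09,-0.126],[0.06,0.001,0.0025,0.106,-0.126],[0.06,0.001,0.0025,0.114,-0.126],[0.06,0.001,0.0025,0.115,-0.126]]
  ]
}}

```text
time_s: 31.83
tool_pos: [0.5742, 0.2586, 0.0298]
tool_rot: [-179.8, 0.0, -178.4]
force: [-0.8, 0.1, -0.4]
grip_width: 0.0602
```

{"name": "servo_tool", "arguments": {
  "plan": [
    [[0.03,0,0,0,0],[0.03,0,0,0,0],[0.03,0,0,0,0],[0.03,0,0,0,0],[0.03,0,0,0,0],[0.03,0,0,0,0]]
  ]
}}

```text
time_s: 32.33
tool_pos: [0.5752, 0.2589, 0.0313]
tool_rot: [-179.9, 0.1, -178.4]
force: [-0.9, -0.6, 6.3]
grip_width: 0.0438
```

{"name": "servo_tool", "arguments": {
  "plan": [
    [[0.03,0,0,-0.015,0],[0.03,0,0,-0.045,0],[0.03,0,0,-0.08,0],[0.03,0,0,-0.105,0],[0.03,0.01,0,-0.115,0.1],[0.03,0.02,0.02,-0.115,0.22],[0.03,0.03,0.05,-0.115,0.34],[0.03,0.036,0.08,-0.115,0.46],[0.03,0.042,0.115,-0.115,0.58],[0.03,0.048,0.15,-0.115,0.7],[0.03,0.055,0.185,-0.115,0.82],[0.03,0.062,0.22,-0.115,0.94]]
  ]
}}

```text
time_s: 33.33
tool_pos: [0.5059, 0.4789, 0.1464]
tool_rot: [180.0, 0.2, 127.4]
force: [0.5, 0.5, 0.8]
grip_width: 0.0437
```

```bash
python3 s.py .415 -.3016 .148 91.7
```

```text
at [0.5059 0.4789 0.1464] [179.97   0.18 127.44] F [0.5 0.5 0.8] w 0.0437 t 33.33
[0.415, -0.3016, 0.148, 91.7] -> [-5.644e-01 -5.467e-01 -1.000e-04] 0.624
```

I had the sideways sign wrong: the move went to y .48, in free space and with the jar still held. Now going back across to the tote.

{"name": "servo_tool", "arguments": {
  "plan": [
    [[0.03,-0.022,-0.022,0,0.06],[0.03,-0.05,-0.049,0,0.12],[0.03,-0.078,-0.076,0,0.18],[0.03,-0.106,-0.103,0,0.24],[0.03,-0.134,-0.13,0,0.3],[0.03,-0.162,-0.157,0,0.36],[0.03,-0.19,-0.184,0,0.42],[0.03,-0.218,-0.211,0,0.48],[0.03,-0.246,-0.238,0,0.54],[0.03,-0.274,-0.265,0,0.6],[0.03,-0.302,-0.292,0,0.62],[0.03,-0.33,-0.319,0,0.624]]
  ]
}}

```text
time_s: 34.33
tool_pos: [0.4527, 0.0217, 0.1483]
tool_rot: [179.8, 0.2, 91.7]
force: [1.5, -0.5, -0.8]
grip_width: 0.0437
```

```bash
python3 s.py .415 -.3016 .146 91.7
```

```text
at [0.4527 0.0217 0.1483] [1.7978e+02 1.5000e-01 9.1690e+01] F [ 1.5 -0.5 -0.8] w 0.0437 t 34.33
[0.415, -0.3016, 0.146, 91.7] -> [-0.322  -0.0472  0.0029] -0.0
```

{"name": "servo_tool", "arguments": {
  "plan": [
    [[0.03,-0.035,-0.005,0,0],[0.03,-0.073,-0.011,0,0],[0.03,-0.111,-0.016,0,0],[0.03,-0.149,-0.022,0,0],[0.03,-0.187,-0.027,0,0],[0.03,-0.225,-0.033,0,0],[0.03,-0.262,-0.038,0,0],[0.03,-0.292,-0.043,0,0],[0.03,-0.312,-0.046,0,0],[0.03,-0.322,-0.047,0,0],[0.03,-0.322,-0.047,0.01,0],[0.03,-0.322,-0.047,0.03,0]]
  ]
}}

```text
time_s: 35.33
tool_pos: [0.4175, -0.3016, 0.1207]
tool_rot: [179.5, 0.3, 91.7]
force: [0.4, 0.1, -1.3]
grip_width: 0.044
```

```bash
python3 s.py .415 -.3 .034 91.7 .415 -.3 .0255 91.7
```

```text
at [ 0.4175 -0.3016  0.1207] [179.53   0.27  91.71] F [ 0.4  0.1 -1.3] w 0.044 t 35.33
[0.415, -0.3, 0.034, 91.7] -> [ 0.0021 -0.0032  0.0867] 0.0
[0.415, -0.3, 0.0255, 91.7] -> [ 0.0021 -0.0032  0.0952] 0.0
```

{"name": "servo_tool", "arguments": {
  "plan": [
    [[0.03,0.002,-0.003,0.02,0],[0.03,0.002,-0.003,0.045,0],[0.03,0.002,-0.003,0.065,0],[0.03,0.002,-0.003,0.078,0],[0.03,0.002,-0.003,0.085,0],[0.03,0.002,-0.003,0.089,0],[0.03,0.002,-0.003,0.092,0],[0.03,0.002,-0.003,0.094,0],[0.03,0.002,-0.003,0.095,0],[0.03,0.002,-0.003,0.095,0]]
  ]
}}

```text
time_s: 36.17
tool_pos: [0.4157, -0.3003, 0.0262]
tool_rot: [179.5, 0.3, 91.7]
force: [0.2, 1.2, -1.0]
grip_width: 0.0436
```

{"name": "servo_tool", "arguments": {
  "plan": [
    [[0.03,0,0,0.0,0],[0.05,0,0,0.0,0],[0.06,0,0,0,0],[0.07,0,0,0,0],[0.07,0,0,0,0],[0.07,0,0,0,0],[0.07,0,0,-0.01,0],[0.07,0,0,-0.03,0],[0.07,0,0,-0.06,0],[0.07,0,0,-0.09,0],[0.07,0,0,-0.115,0],[0.07,0,0,-0.12,0]]
  ]
}}

```text
time_s: 37.17
tool_pos: [0.4171, -0.3012, 0.1519]
tool_rot: [179.1, 0.6, 91.7]
force: [1.1, -0.9, 0.5]
grip_width: 0.0698
```

{"name": "servo_tool", "arguments": {
  "plan": [
    [[0.07,0.03,0.007,0,-0.1],[0.07,0.067,0.016,0,-0.22],[0.07,0.104,0.025,0,-0.34],[0.07,0.141,0.034,0,-0.46],[0.07,0.178,0.043,0,-0.58],[0.07,0.215,0.052,0,-0.7],[0.07,0.252,0.061,0,-0.82],[0.07,0.289,0.07,0,-0.94],[0.07,0.326,0.079,0,-1.06],[0.07,0.363,0.088,0,-1.18],[0.07,0.4,0.097,0,-1.3],[0.07,0.42,0.102,0,-1.42]]
  ]
}}

```text
time_s: 38.17
tool_pos: [0.5063, 0.1269, 0.1495]
tool_rot: [-179.7, 1.0, 173.7]
force: [0.4, 0.1, -0.0]
grip_width: 0.0698
```

```bash
python3 look.py 9; python3 s.py .584 .181 .145 181.7 .584 .181 .033 181.7
```

```text
top [374. 287.] 146 c [ 0.404 -0.207  0.046] size [0.042 0.042 0.013] z 0.046
top [418. 294.] 149 c [ 0.448 -0.344  0.046] size [0.04  0.043 0.012] z 0.046
top [401. 297.] 145 c [ 0.414 -0.299  0.046] size [0.043 0.043 0.013] z 0.045
top [430. 307.] 156 c [ 0.426 -0.398  0.047] size [0.041 0.043 0.013] z 0.046
side [371. 150.] 239 c [ 0.433 -0.347  0.045] size [0.073 0.143 0.012] z 0.045
side [311. 235.] 156 c [0.585 0.18  0.052] size [0.041 0.045 0.011] z 0.052
at [0.5061 0.1269 0.1493] [-179.68    0.98  173.64] F [ 0.4 -0.2 -0.1] w 0.0702 t 38.27
[0.584, 0.181, 0.145, 181.7] -> [-0.0713  0.0624  0.0052] -0.141
[0.584, 0.181, 0.033, 181.7] -> [-0.0694  0.063   0.1172] -0.141
```

Four jars stand upright in the tote. Jar E is the last.

{"name": "servo_tool", "arguments": {
  "plan": [
    [[0.06,-0.025,0.022,0,-0.06],[0.06,-0.05,0.044,0.002,-0.12],[0.06,-0.068,0.059,0.004,-0.141],[0.06,-0.071,0.0625,0.015,-0.141],[0.06,-0.071,0.063,0.04,-0.141],[0.06,-0.07,0.063,0.07,-0.141],[0.06,-0.07,0.063,0.095,-0.141],[0.06,-0.07,0.063,0.11,-0.141],[0.06,-0.07,0.063,0.116,-0.141],[0.06,-0.07,0.063,0.117,-0.141]]
  ]
}}

```text
time_s: 39.1
tool_pos: [0.5837, 0.1796, 0.032]
tool_rot: [-179.5, 0.8, -178.4]
force: [0.4, -0.3, 0.6]
grip_width: 0.0597
```

{"name": "servo_tool", "arguments": {
  "plan": [
    [[0.03,0,0,0,0],[0.03,0,0,0,0],[0.03,0,0,0,0],[0.03,0,0,0,0],[0.03,0,0,0,0],[0.03,0,0,0,0]]
  ]
}}

```text
time_s: 39.6
tool_pos: [0.5847, 0.1797, 0.0334]
tool_rot: [-179.5, 0.9, -178.4]
force: [-1.1, -1.4, 6.3]
grip_width: 0.0435
```

{"name": "servo_tool", "arguments": {
  "plan": [
    [[0.03,0,0,-0.015,0],[0.03,0,0,-0.045,0],[0.03,0,0,-0.08,0],[0.03,0,0,-0.105,0],[0.03,0.015,0,-0.115,0.1],[0.03,0.035,-0.01,-0.115,0.22],[0.03,0.055,-0.03,-0.115,0.34],[0.03,0.075,-0.055,-0.115,0.46],[0.03,0.09,-0.085,-0.115,0.58],[0.03,0.1,-0.12,-0.115,0.7],[0.03,0.106,-0.155,-0.115,0.82],[0.03,0.112,-0.19,-0.115,0.94]]
  ]
}}

```text
time_s: 40.6
tool_pos: [0.4752, -0.0136, 0.1484]
tool_rot: [179.6, 1.0, 127.5]
force: [0.9, -0.4, -1.4]
grip_width: 0.0441
```

```bash
python3 s.py .440 -.252 .147 91.7
```

```text
at [ 0.4752 -0.0136  0.1484] [179.56   1.   127.47] F [ 0.9 -0.4 -1.4] w 0.0441 t 40.6
[0.44, -0.252, 0.147, 91.7] -> [-0.1677 -0.173   0.003 ] 0.624
```

{"name": "servo_tool", "arguments": {
  "plan": [
    [[0.03,-0.018,-0.018,0,0.1],[0.03,-0.043,-0.044,0,0.22],[0.03,-0.068,-0.07,0,0.34],[0.03,-0.093,-0.096,0,0.46],[0.03,-0.118,-0.122,0,0.56],[0.03,-0.14,-0.145,0,0.624],[0.03,-0.158,-0.163,0,0.624],[0.03,-0.168,-0.173,0.003,0.624],[0.03,-0.168,-0.173,0.003,0.624],[0.03,-0.168,-0.173,0.01,0.624],[0.03,-0.168,-0.173,0.025,0.624],[0.03,-0.168,-0.173,0.04,0.624]]
  ]
}}

```text
time_s: 41.6
tool_pos: [0.4419, -0.2502, 0.1095]
tool_rot: [179.0, 0.5, 91.9]
force: [0.2, 0.0, -1.4]
grip_width: 0.044
```

```bash
python3 s.py .440 -.2525 .034 91.7 .44 -.2525 .027 91.7
```

```text
at [ 0.4419 -0.2502  0.1095] [178.99   0.52  91.91] F [ 0.2  0.  -1.4] w 0.044 t 41.6
[0.44, -0.2525, 0.034, 91.7] -> [-0.0015 -0.0033  0.0755] 0.004
[0.44, -0.2525, 0.027, 91.7] -> [-0.0015 -0.0035  0.0825] 0.004
```

{"name": "servo_tool", "arguments": {
  "plan": [
    [[0.03,-0.0015,-0.0035,0.02,0],[0.03,-0.0015,-0.0035,0.043,0],[0.03,-0.0015,-0.0035,0.06,0],[0.03,-0.0015,-0.0035,0.07,0],[0.03,-0.0015,-0.0035,0.076,0],[0.03,-0.0015,-0.0035,0.08,0],[0.03,-0.0015,-0.0035,0.0825,0],[0.03,-0.0015,-0.0035,0.0825,0],[0.03,-0.0015,-0.0035,0.0825,0]]
  ]
}}

```text
time_s: 42.35
tool_pos: [0.4406, -0.2528, 0.0277]
tool_rot: [178.9, 0.6, 91.9]
force: [-0.3, 0.5, -1.5]
grip_width: 0.0441
```

{"name": "servo_tool", "arguments": {
  "plan": [
    [[0.03,0,0,0.0,0],[0.05,0,0,0.0,0],[0.06,0,0,0,0],[0.07,0,0,0,0],[0.07,0,0,0,0],[0.07,0,0,0,0],[0.07,0,0,-0.01,0],[0.07,0,0,-0.03,0],[0.07,0,0,-0.06,0],[0.07,0,0,-0.09,0],[0.07,0,0,-0.115,0],[0.07,0,0,-0.12,0]]
  ]
}}

```text
time_s: 43.35
tool_pos: [0.441, -0.253, 0.1534]
tool_rot: [178.5, 0.8, 91.9]
force: [0.6, 0.5, 0.5]
grip_width: 0.0702
```

{"name": "servo_tool", "arguments": {
  "plan": [
    [[0.05,0.03,-0.002,0,0],[0.05,0.067,-0.003,0,0],[0.05,0.104,-0.004,0,0],[0.05,0.141,-0.005,0,0],[0.05,0.178,-0.006,0,0],[0.05,0.215,-0.008,0,0],[0.05,0.252,-0.009,0,0],[0.05,0.289,-0.01,0,0],[0.05,0.326,-0.012,0,0],[0.05,0.363,-0.014,0,0],[0.05,0.4,-0.015,0,0],[0.05,0.43,-0.017,0,0]]
  ]
}}

```text
time_s: 44.35
tool_pos: [0.4089, 0.179, 0.1471]
tool_rot: [178.4, 0.8, 92.0]
force: [1.2, -0.5, 0.1]
grip_width: 0.0502
```

```bash
python3 look.py 10; python3 s.py .409 .2113 .03 91.7
python3 - <<'E'
from h import *
c=cam('side');P=cloud(c);g=c['image'].max(2)<75;z=P[...,2]
m=g&(z>.035)&(z<.06)&(P[...,0]>.37)&(P[...,0]<.45)&(P[...,1]>.13)&(P[...,1]<.3);q=P[m]
print('rod',len(q),cv2.minAreaRect(q[:,:2].astype(np.float32)*1000) if len(q)>3 else 0)
E
```

```text
top [391. 283.] 143 c [ 0.44  -0.252  0.047] size [0.042 0.041 0.014] z 0.046
top [374. 287.] 148 c [ 0.406 -0.207  0.046] size [0.042 0.043 0.013] z 0.046
top [418. 294.] 149 c [ 0.447 -0.343  0.046] size [0.041 0.043 0.013] z 0.046
top [401. 297.] 146 c [ 0.415 -0.299  0.047] size [0.041 0.043 0.012] z 0.047
top [430. 307.] 156 c [ 0.425 -0.397  0.048] size [0.042 0.044 0.016] z 0.046
side [366. 148.] 75 c [ 0.453 -0.364  0.045] size [0.033 0.09  0.009] z 0.046
side [365. 162.] 41 c [ 0.449 -0.254  0.045] size [0.022 0.043 0.01 ] z 0.045
at [0.4083 0.1818 0.1472] [178.47   0.71  92.42] F [-0.5 -0.1  0.8] w 0.0503 t 44.45
[0.409, 0.2113, 0.03, 91.7] -> [ 0.0309 -0.0012  0.1169] 0.013
rod 105 ((409.9983825683594, 213.9401092529297), (11.403191566467285, 101.03959655761719), 2.1544346809387207)
```

All five jars read upright in the tote (cap tops at .046). Next I'll grip the rod at (.410,.213) and push the drawer home.

{"name": "servo_tool", "arguments": {
  "plan": [
    [[0.05,0.02,0,0.02,0.013],[0.05,0.031,0,0.05,0.013],[0.05,0.031,0,0.08,0.013],[0.05,0.031,0,0.1,0.013],[0.05,0.031,0,0.112,0.013],[0.05,0.031,0,0.115,0.013],[0.0,0.031,0,0.115,0.013],[0.0,0.031,0,0.115,0.013],[0.0,0.031,0,0.115,0.013],[0.0,0.031,0,0.115,0.013],[0.0,0.031,0,0.115,0.013],[0.0,0.031,0,0.115,0.013]]
  ],
  "force": 20
}}

```text
time_s: 45.5
tool_pos: [0.4112, 0.208, 0.0321]
tool_rot: [178.4, 0.8, 91.5]
force: [-0.0, 0.0, 0.2]
grip_width: 0.018
```

{"name": "servo_tool", "arguments": {
  "plan": [
    [[0.0,0,0.005,0,0],[0.0,0,0.018,0,0],[0.0,0,0.034,0,0],[0.0,0,0.05,0,0],[0.0,0,0.066,0,0],[0.0,0,0.082,0,0],[0.0,0,0.098,0,0],[0.0,0,0.114,0,0],[0.0,0,0.128,0,0],[0.0,0,0.138,0,0],[0.0,0,0.145,0,0],[0.0,0,0.148,0,0]]
  ]
}}

```text
time_s: 46.5
tool_pos: [0.5563, 0.2123, 0.0324]
tool_rot: [178.8, 0.8, 91.5]
force: [-2.4, 4.4, -22.1]
grip_width: 0.0115
```

```bash
python3 s.py
```

```text
at [0.5563 0.2123 0.0324] [178.83   0.75  91.52] F [ -2.4   4.4 -22.1] w 0.0115 t 46.5
```

{"name": "servo_tool", "arguments": {
  "plan": [
    [[0.0,0,0.002,0.003,0],[0.0,0,0.005,0.003,0],[0.0,0,0.008,0.003,0],[0.0,0,0.011,0.003,0],[0.0,0,0.013,0.003,0],[0.0,0,0.014,0.003,0],[0.0,0,0.014,0.003,0]]
  ]
}}

```text
time_s: 47.08
tool_pos: [0.5697, 0.2128, 0.0317]
tool_rot: [178.9, 0.8, 91.5]
force: [-7.6, 0.0, 11.2]
grip_width: 0.0113
```

```bash
python3 s.py
```

```text
at [0.5697 0.2128 0.0317] [178.9    0.83  91.53] F [-7.6  0.  11.2] w 0.0113 t 47.08
```

{"name": "servo_tool", "arguments": {
  "plan": [
    [[0.0,0,0.002,-0.001,0],[0.0,0,0.003,-0.001,0],[0.0,0,0.003,-0.001,0]]
  ]
}}

```text
time_s: 47.33
tool_pos: [0.5697, 0.2128, 0.0318]
tool_rot: [179.2, 0.9, 91.6]
force: [-8.0, -0.0, -0.3]
grip_width: 0.0111
```

{"name": "servo_tool", "arguments": {
  "plan": [
    [[0.05,0,0,0,0],[0.05,0,0,0,0],[0.05,0,0,0,0],[0.05,0,0,0,0],[0.05,0,0,-0.015,0],[0.05,0,0,-0.05,0],[0.05,0,0,-0.085,0],[0.05,0,0,-0.12,0],[0.05,-0.02,0,-0.14,0],[0.05,-0.055,0,-0.14,0],[0.05,-0.09,0,-0.14,0],[0.05,-0.12,0,-0.14,0]]
  ]
}}

```text
time_s: 48.33
tool_pos: [0.5719, 0.093, 0.176]
tool_rot: [179.1, 1.0, 91.6]
force: [-0.3, -1.0, -0.5]
grip_width: 0.0503
```

```bash
python3 - <<'E'
from h import *
c=cam('side','s11.png');P=cloud(c);g=c['image'].max(2)<75;z=P[...,2]
m=g&(z>.035)&(z<.06)&(P[...,0]>.5)&(P[...,0]<.61)&(P[...,1]>.13)&(P[...,1]<.3);q=P[m]
print('rod',len(q),cv2.minAreaRect(q[:,:2].astype(np.float32)*1000) if len(q)>3 else 0)
I=np.load('sideI.npy');P0=np.load('sideP.npy');z=P0[...,2];m=(I.max(2)<75)&(z>.035)&(z<.06)&(P0[...,0]>.5)&(P0[...,0]<.61)&(P0[...,1]>.13)&(P0[...,1]<.3);q=P0[m]
print('rod at start',len(q),cv2.minAreaRect(q[:,:2].astype(np.float32)*1000))
c=cam('top','t11.png');P=cloud(c);z=P[...,2]
m=(z>.082)&(z<.1)&(P[...,0]>.5)&(P[...,0]<.63)&(P[...,1]>-.36)&(P[...,1]<-.22);q=P[m];print('rib',len(q),cv2.minAreaRect(q[:,:2].astype(np.float32)*1000))
E
python3 s.py .571 -.2885 .15 95.2
```

```text
rod 89 ((568.8285522460938, 223.66424560546875), (11.156203269958496, 97.88250732421875), 2.4925501346588135)
rod at start 89 ((568.6658935546875, 223.4691162109375), (10.524595260620117, 95.28800201416016), 1.8308452367782593)
rib 68 ((570.8508911132812, -287.54876708984375), (12.62700080871582, 67.6865234375), 5.4601569175720215)
at [0.5726 0.0873 0.1751] [179.13   1.19  91.01] F [ 0.2 -0.4  0.2] w 0.0499 t 48.43
[0.571, -0.2885, 0.15, 95.2] -> [-0.3751 -0.0087  0.0327] -0.073
```

The drawer is home: the rod is back within 0.2 mm of its starting measurement. The rib is at (.571,-.288). Next is the lid.

{"name": "servo_tool", "arguments": {
  "plan": [
    [[0.05,-0.03,0,0.002,-0.01],[0.05,-0.068,-0.001,0.004,-0.02],[0.05,-0.106,-0.002,0.006,-0.03],[0.05,-0.144,-0.003,0.008,-0.04],[0.05,-0.182,-0.004,0.01,-0.05],[0.05,-0.22,-0.005,0.012,-0.06],[0.05,-0.258,-0.006,0.014,-0.07],[0.05,-0.296,-0.007,0.016,-0.073],[0.05,-0.332,-0.008,0.018,-0.073],[0.05,-0.36,-0.009,0.02,-0.073],[0.05,-0.375,-0.009,0.02,-0.073],[0.05,-0.375,-0.009,0.02,-0.073]]
  ]
}}

```text
time_s: 49.43
tool_pos: [0.5698, -0.2927, 0.1632]
tool_rot: [179.2, 1.3, 94.9]
force: [-0.7, -0.2, -0.6]
grip_width: 0.0501
```

```bash
python3 s.py .571 -.2885 .073 95.2
```

```text
at [ 0.5698 -0.2927  0.1632] [179.21   1.34  94.85] F [-0.7 -0.2 -0.6] w 0.0501 t 49.43
[0.571, -0.2885, 0.073, 95.2] -> [0.0062 0.0003 0.0901] -0.006
```

{"name": "servo_tool", "arguments": {
  "plan": [
    [[0.05,0.003,0,0.02,-0.006],[0.05,0.006,0,0.045,-0.006],[0.05,0.006,0,0.068,-0.006],[0.05,0.006,0,0.082,-0.006],[0.05,0.006,0,0.089,-0.006],[0.05,0.006,0,0.089,-0.006],[0.0,0.006,0,0.089,-0.006],[0.0,0.006,0,0.089,-0.006],[0.0,0.006,0,0.089,-0.006],[0.0,0.006,0,0.089,-0.006],[0.0,0.006,0,0.089,-0.006],[0.0,0.006,0,0.089,-0.006]]
  ],
  "force": 25
}}

```text
time_s: 50.43
tool_pos: [0.5709, -0.2888, 0.0746]
tool_rot: [179.2, 1.4, 95.2]
force: [-0.4, -0.6, -0.3]
grip_width: 0.0179
```

```bash
python3 s.py .48 -.2957 .073 95.2 .41 -.302 .073 95.2 .3947 -.3034 .073 95.2
```

```text
at [ 0.5709 -0.2888  0.0746] [179.18   1.37  95.19] F [-0.4 -0.6 -0.3] w 0.0179 t 50.43
[0.48, -0.2957, 0.073, 95.2] -> [ 0.0014 -0.0912  0.0002] -0.0
[0.41, -0.302, 0.073, 95.2] -> [ 0.0015 -0.1615 -0.0008] -0.0
[0.3947, -0.3034, 0.073, 95.2] -> [ 0.0014 -0.1768 -0.001 ] -0.0
```

{"name": "servo_tool", "arguments": {
  "plan": [
    [[0.0,0,0,0,0],[0.0,0,-0.004,0,0],[0.0,0,-0.016,0,0],[0.0,0,-0.032,-0.001,0],[0.0,0.001,-0.05,-0.001,0],[0.0,0.001,-0.068,-0.001,0],[0.0,0.001,-0.086,-0.001,0],[0.0,0.001,-0.104,-0.002,0],[0.0,0.001,-0.12,-0.002,0],[0.0,0.001,-0.135,-0.002,0],[0.0,0.001,-0.145,-0.002,0],[0.0,0.001,-0.15,-0.002,0]]
  ]
}}

```text
time_s: 51.43
tool_pos: [0.4204, -0.3011, 0.0747]
tool_rot: [179.2, 1.4, 95.1]
force: [0.4, 2.4, 0.9]
grip_width: 0.01
```

```bash
python3 s.py .41 -.302 .0746 95.2 .3947 -.3034 .0746 95.2
```

```text
at [ 0.4204 -0.3011  0.0747] [179.2    1.35  95.13] F [0.4 2.4 0.9] w 0.01 t 51.43
[0.41, -0.302, 0.0746, 95.2] -> [ 0.     -0.0104 -0.0001] -0.001
[0.3947, -0.3034, 0.0746, 95.2] -> [ 0.     -0.0258 -0.0003] -0.001
```

{"name": "servo_tool", "arguments": {
  "plan": [
    [[0.0,0,-0.004,0,0],[0.0,0,-0.009,0,0],[0.0,0,-0.013,0,0],[0.0,0,-0.017,0,0],[0.0,0,-0.02,0,0],[0.0,0,-0.023,0,0],[0.0,0,-0.026,0,0],[0.0,0,-0.028,0,0],[0.0,0,-0.03,0,0],[0.0,0,-0.031,0,0],[0.0,0,-0.031,0,0]]
  ],
  "force": 40
}}

```text
time_s: 52.35
tool_pos: [0.3973, -0.303, 0.0748]
tool_rot: [178.4, 1.5, 95.3]
force: [20.2, 0.2, -15.6]
grip_width: 0.0098
```

```bash
python3 s.py .3947 -.3034 .0746 95.2
```

```text
at [ 0.3973 -0.303   0.0748] [178.37   1.52  95.29] F [ 20.2   0.2 -15.6] w 0.0098 t 52.35
[0.3947, -0.3034, 0.0746, 95.2] -> [-0.0002 -0.0026  0.0001] 0.002
```

A 20 N reaction suggests the end stop. I'll release, move clear and measure.

{"name": "servo_tool", "arguments": {
  "plan": [
    [[0.0,0,0.001,0,0],[0.05,0,0.002,0,0],[0.05,0,0.002,0,0],[0.05,0,0.002,0,0],[0.05,0,0.002,0,0],[0.05,0,0.002,-0.02,0],[0.05,0,0.002,-0.055,0],[0.05,0,0.002,-0.09,0],[0.05,0.03,0.002,-0.11,0],[0.05,0.07,0.01,-0.12,0],[0.05,0.11,0.02,-0.12,0],[0.05,0.15,0.03,-0.12,0]]
  ]
}}

```text
time_s: 53.35
tool_pos: [0.4098, -0.1471, 0.1926]
tool_rot: [178.3, 1.6, 95.2]
force: [1.1, 0.2, 0.6]
grip_width: 0.0498
```

{"name": "servo_tool", "arguments": {
  "plan": [
    [[0.05,0.04,0,0,0],[0.05,0.08,0,0,0],[0.05,0.12,0,0,0],[0.05,0.16,0,0,0],[0.05,0.2,0,0,0],[0.05,0.24,0,0,0],[0.05,0.26,0,0,0],[0.05,0.26,0,0,0]]
  ]
}}

```text
time_s: 54.02
tool_pos: [0.3854, 0.1167, 0.1855]
tool_rot: [178.2, 1.6, 95.7]
force: [0.2, -0.2, 0.4]
grip_width: 0.05
```

```bash
python3 - <<'E'
from h import *
T=lambda p:R.from_euler('z',-5.2,degrees=True).apply(p-np.array([.4644,-.2971,0]))
for n in('top','side'):
    c=cam(n,n+'12.png'); Q=T(cloud(c).reshape(-1,3)).reshape(400,640,3); x,y,z=np.moveaxis(Q,2,0)
    m=(z>.082)&(z<.1)&(abs(x)<.13)&(abs(y)<.06); q=Q[m]
    print(n,'rib tote',len(q),cv2.minAreaRect(q[:,:2].astype(np.float32)*1000) if len(q)>3 else 0)
    m=(abs(y)<.015)&(x<-.075)&(x>-.135)&(z>.03)&(z<.09); q=Q[m]
    for a in np.arange(-.135,-.075,.006):
        s=q[(q[:,0]>=a)&(q[:,0]<a+.006)]; print(round(a,3),len(s),np.median(s[:,2]).round(4) if len(s) else '',end='; ')
    print()
a=cv2.imread('pics/top12.png')[220:340,340:480];b=cv2.imread('pics/side12.png')[110:290,230:430]
cv2.imwrite('pics/z12.png',cv2.hconcat([cv2.resize(a,(400,343),interpolation=2),cv2.resize(b,(400,343),interpolation=2)]))
E
python3 s.py
```

```text
top rib tote 70 ((-65.68159484863281, 1.4725799560546875), (67.8333740234375, 9.981470108032227), 89.41240692138672)
-0.135 7 0.0707; -0.129 17 0.0692; -0.123 18 0.0667; -0.117 16 0.0653; -0.111 16 0.0652; -0.105 18 0.0655; -0.099 15 0.0645; -0.093 21 0.0649; -0.087 18 0.0663; -0.081 16 0.0662; -0.075 0 ; 
side rib tote 28 ((-65.25749969482422, 7.087379455566406), (9.114858627319336, 69.86929321289062), 0.7104011178016663)
-0.135 0 ; -0.129 0 ; -0.123 0 ; -0.117 0 ; -0.111 0 ; -0.105 0 ; -0.099 0 ; -0.093 0 ; -0.087 0 ; -0.081 4 0.066; -0.075 0 ; 
at [0.3861 0.1118 0.1852] [178.28   1.72  95.29] F [ 0.4 -0.7 -0.2] w 0.0502 t 54.12
```

View pics/z12.png

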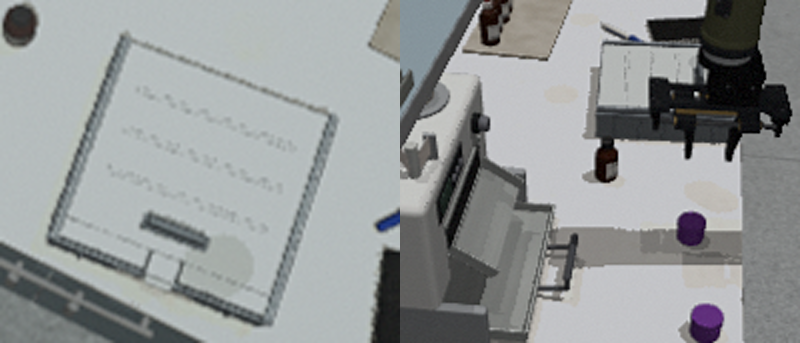

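The top crop shows the lid covering the tote with its tongue over the front wall at (165,268). The side crop shows the drawer home and the bottle in place at (605,160). The rib reads 4.5 mm from nominal, so I'll check it relative to the tote's own edges.

Run:
```python
from h import *
acc=[]
c=cam('top'); P=cloud(c)
# image brightness/height profiles along tote x, at several tote y, sampled by projecting points at given z
M=c['camera_from_world'];K=c['mtx']
g=cv2.cvtColor(c['image'],cv2.COLOR_RGB2GRAY).astype(np.float32)
def prof(z,ys,xs):
    out=[]
    for x in xs:
        v=[]
        for y in ys:
            p=R.from_euler('z',5.2,degrees=True).apply([x,y,z])+[.4644,-.2971,0]
            q=M[:3,:3]@p+M[:3,3]; u=K[0,0]*q[0]/-q[2]+K[0,2]; w=K[1,1]*-q[1]/-q[2]+K[1,2]
            v.append(cv2.getRectSubPix(g,(1,1),(float(u),float(w)))[0,0])
        out.append(int(np.mean(v)))
    return out
off=np.r_[np.arange(-.1,-.04,.008),np.arange(.04,.1,.008)]
xs=np.arange(-.145,-.1,.002); print('front z.06',list(zip((xs*1000).round().astype(int).tolist(),prof(.06,off,xs))))
xs=np.arange(.1,.15,.002); print('back z.06',list(zip((xs*1000).round().astype(int).tolist(),prof(.06,off,xs))))
xs=np.arange(-.09,-.045,.002); print('rib z.0925',list(zip((xs*1000).round().astype(int).tolist(),prof(.0925,np.arange(-.025,.03,.005),xs))))
xs=np.arange(-.145,-.09,.003); print('tongue',list(zip((xs*1000).round().astype(int).tolist(),prof(.065,np.arange(-.012,.013,.004),xs))))
a=c['image'][285:335,355:440,::-1]; cv2.imwrite('pics/z13.png',cv2.resize(a,None,fx=9,fy=9,interpolation=2))
```

```text
front z.06 [(-145, 183), (-143, 183), (-141, 183), (-139, 184), (-137, 183), (-135, 176), (-133, 151), (-131, 114), (-129, 76), (-127, 72), (-125, 91), (-123, 101), (-121, 103), (-119, 104), (-117, 130), (-115, 164), (-113, 178), (-111, 182), (-109, 181), (-107, 180), (-105, 180), (-103, 179), (-101, 179)]
back z.06 [(100, 186), (102, 186), (104, 186), (106, 186), (108, 186), (110, 186), (112, 187), (114, 187), (116, 187), (118, 187), (120, 183), (122, 170), (124, 152), (126, 141), (128, 150), (130, 168), (132, 181), (134, 187), (136, 187), (138, 186), (140, 186), (142, 186), (144, 186), (146, 186), (148, 186)]
rib z.0925 [(-90, 181), (-88, 182), (-86, 183), (-84, 176), (-82, 156), (-80, 125), (-78, 93), (-76, 73), (-74, 66), (-72, 81), (-70, 103), (-68, 111), (-66, 103), (-64, 99), (-62, 114), (-60, 142), (-58, 166), (-56, 181), (-54, 187), (-52, 186), (-50, 185), (-48, 185), (-46, 185)]
tongue [(-145, 183), (-142, 179), (-139, 174), (-136, 166), (-133, 153), (-130, 163), (-127, 176), (-124, 159), (-121, 163), (-118, 182), (-115, 184), (-112, 183), (-109, 184), (-106, 185), (-103, 185), (-100, 183), (-97, 170), (-94, 169), (-91, 182)]
```

View pics/z13.png

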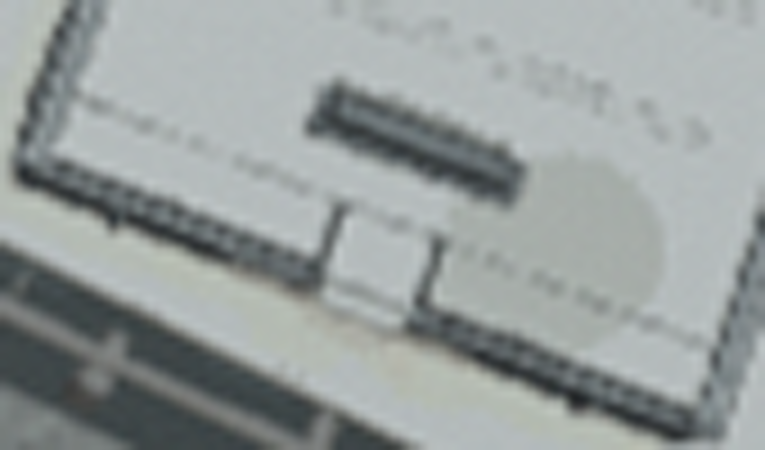

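The edges suggest the lid is about 3 mm from shut, which is within calibration error but too close to the limit. I'll grip the rib again without vertical load and pull harder to see whether it moves.

```bash
python3 s.py .398 -.303 .17 95.2 .398 -.303 .073 95.2
```

```text
at [0.3862 0.1107 0.1851] [178.29   1.7   95.14] F [ 0.5 -0.3  0. ] w 0.05 t 54.17
[0.398, -0.303, 0.17, 95.2] -> [-0.4125 -0.0262  0.0265] -0.001
[0.398, -0.303, 0.073, 95.2] -> [-0.4096 -0.0291  0.1235] -0.001
```

{"name": "servo_tool", "arguments": {
  "plan": [
    [[0.05,-0.035,-0.002,0.002,0],[0.05,-0.073,-0.004,0.005,0],[0.05,-0.111,-0.006,0.007,0],[0.05,-0.149,-0.009,0.01,0],[0.05,-0.187,-0.011,0.012,0],[0.05,-0.225,-0.014,0.015,0],[0.05,-0.263,-0.016,0.017,0],[0.05,-0.301,-0.019,0.02,0],[0.05,-0.339,-0.021,0.022,0],[0.05,-0.375,-0.024,0.024,0],[0.05,-0.4,-0.026,0.026,0],[0.05,-0.412,-0.026,0.027,0]]
  ]
}}

```text
time_s: 55.17
tool_pos: [0.3951, -0.3082, 0.1686]
tool_rot: [178.4, 1.7, 94.6]
force: [-0.4, -0.1, 0.4]
grip_width: 0.05
```

```bash
python3 s.py .398 -.303 .073 95.2
```

```text
at [ 0.3951 -0.3082  0.1686] [178.39   1.7   94.64] F [-0.4 -0.1  0.4] w 0.05 t 55.17
[0.398, -0.303, 0.073, 95.2] -> [0.0078 0.0007 0.0955] -0.01
```

{"name": "servo_tool", "arguments": {
  "plan": [
    [[0.05,0.004,0.001,0.02,-0.01],[0.05,0.008,0.001,0.045,-0.01],[0.05,0.008,0.001,0.068,-0.01],[0.05,0.008,0.001,0.085,-0.01],[0.05,0.008,0.001,0.093,-0.01],[0.03,0.008,0.001,0.095,-0.01],[0.0,0.008,0.001,0.095,-0.01],[0.0,0.008,0.001,0.095,-0.01],[0.0,0.008,0.001,0.095,-0.01],[0.0,0.008,0.001,0.095,-0.01],[0.0,0.008,0.001,0.095,-0.01],[0.0,0.008,0.001,0.095,-0.01]]
  ]
}}

```text
time_s: 56.17
tool_pos: [0.3986, -0.303, 0.074]
tool_rot: [178.4, 1.8, 95.2]
force: [2.5, -0.7, 0.4]
grip_width: 0.0114
```

{"name": "servo_tool", "arguments": {
  "plan": [
    [[0.0,0,0,0,0],[0.0,0,0,0,0]]
  ]
}}

```text
time_s: 56.33
tool_pos: [0.3985, -0.303, 0.074]
tool_rot: [178.4, 1.8, 95.2]
force: [-0.3, -1.1, -0.8]
grip_width: 0.0098
```

{"name": "servo_tool", "arguments": {
  "plan": [
    [[0.0,0,-0.003,0,0],[0.0,0,-0.006,0,0],[0.0,0,-0.009,0,0],[0.0,0,-0.012,0,0],[0.0,0,-0.012,0,0],[0.0,0,-0.012,0,0]]
  ]
}}

```text
time_s: 56.83
tool_pos: [0.3974, -0.3031, 0.0742]
tool_rot: [177.2, 2.1, 95.4]
force: [29.3, -3.9, -24.1]
grip_width: 0.0099
```

```bash
python3 s.py
```

```text
at [ 0.3974 -0.3031  0.0742] [177.25   2.06  95.4 ] F [ 29.3  -3.9 -24.1] w 0.0099 t 56.83
```

The lid didn't move at 29 N, three times what the tongue needs, and stopped at the same position (.3974). It's at its hard stop, clicked shut. I'll release and move away.

{"name": "servo_tool", "arguments": {
  "plan": [
    [[0.0,0,0.0,0,0],[0.05,0,0.001,0,0],[0.05,0,0.001,0,0],[0.05,0,0.001,0,0],[0.05,0,0.001,0,0],[0.05,0,0.001,-0.02,0],[0.05,0,0.001,-0.055,0],[0.05,0,0.001,-0.09,0],[0.05,0.03,0.001,-0.12,0],[0.05,0.07,0.005,-0.14,0],[0.05,0.11,0.01,-0.14,0],[0.05,0.15,0.015,-0.14,0]]
  ]
}}

```text
time_s: 57.83
tool_pos: [0.3914, -0.1481, 0.2112]
tool_rot: [177.1, 2.2, 95.3]
force: [1.2, 0.9, 0.4]
grip_width: 0.0496
```

{"name": "servo_tool", "arguments": {
  "plan": [
    [[0.05,0.04,0,0,0],[0.05,0.08,0,0,0],[0.05,0.12,0,0,0],[0.05,0.16,0,0,0],[0.05,0.2,0,0,0],[0.05,0.24,0,0,0],[0.05,0.26,0,0,0],[0.05,0.26,0,0,0],[0.05,0.26,0,0,0],[0.05,0.26,0,0,0]]
  ]
}}

```text
time_s: 58.67
tool_pos: [0.3669, 0.113, 0.2014]
tool_rot: [177.1, 2.2, 95.6]
force: [0.7, -0.9, 0.5]
grip_width: 0.0499
```

Run:
```python
from h import *
T=lambda p:R.from_euler('z',-5.2,degrees=True).apply(p-np.array([.4644,-.2971,0]))
c=cam('top','top14.png'); P=cloud(c); Q=T(P.reshape(-1,3)).reshape(400,640,3); x,y,z=np.moveaxis(Q,2,0)
q=Q[(z>.082)&(z<.1)&(abs(x)<.13)&(abs(y)<.06)]; print('rib',cv2.minAreaRect(q[:,:2].astype(np.float32)*1000))
q=Q[(abs(y)<.013)&(x>-.12)&(x<-.1)&(z>.03)]; print('tongue z',np.median(q[:,2]),'lid z',np.median(Q[(abs(y)<.08)&(abs(y)>.03)&(x>-.11)&(x<-.1)&(z>.03)][:,2]))
q=P[(P[...,2]>.08)&(P[...,2]<.1)&(abs(P[...,0]-.545)<.04)&(abs(P[...,1]+.04)<.04)]; print('bottle',q.mean(0))
print(readout.get_obs()['time_s'],readout.get_obs()['tool_pos'],readout.get_obs()['force'])
```

```text
rib ((-66.48228454589844, 1.2222633361816406), (67.27067565917969, 10.826883316040039), 89.179931640625)
tongue z 0.06561904192144287 lid z 0.0646296512447191
bottle [ 0.54573005 -0.03932734  0.08645495]
58.7167 [0.36729454 0.11077478 0.20133905] [-0.02459302 -0.51143258 -1.32464284]
```

View pics/top14.png

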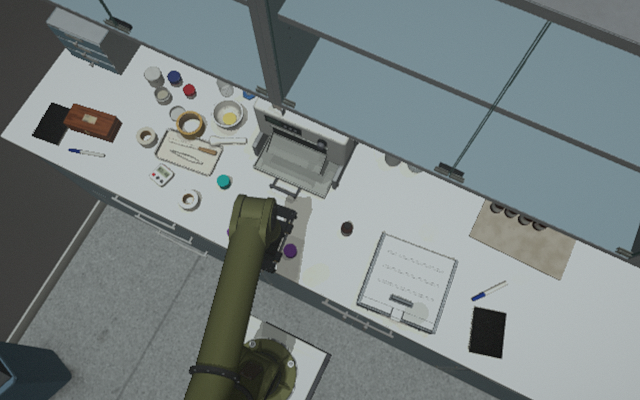

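Run:
```python
from h import *
c=cam('top'); g=cv2.cvtColor(cv2.imread('pics/t11.png'),cv2.COLOR_BGR2HSV);h,s,v=cv2.split(g)
k,l,st,ce=cv2.connectedComponentsWithStats((((h<10)|(h>170))&(s>110)&(v>50)).astype(np.uint8))
for i in range(1,k):
    if st[i,4]>15: print(ce[i].round(),st[i,4],world(c,*ce[i],.044).round(3))
env.sign_off()
```

```text
[189.  90.] 102 [0.763 0.711 0.044]
[ 83. 110.] 27 [0.521 1.014 0.044]
[ 69. 117.] 22 [0.476 1.044 0.044]
[108. 119.] 16 [0.532 0.91  0.044]
[ 88. 128.] 26 [0.47  0.955 0.044]
[391. 284.] 146 [ 0.439 -0.252  0.044]
[374. 287.] 148 [ 0.404 -0.207  0.044]
[418. 294.] 150 [ 0.447 -0.343  0.044]
[401. 297.] 147 [ 0.413 -0.298  0.044]
[430. 307.] 157 [ 0.424 -0.398  0.044]
the job is handed in; nothing more can be done
```

I handed the job in at about 59 s of robot time. All five jars are in the tote, the drawer is home and the lid is shut. No verdict was reported.

**What I did:** I slid the lid open, pulled the drawer out and moved the jars across one by one. I then pushed the drawer home and pulled the lid shut until it stopped.

**What went wrong:**
- **Tipped jar:** The first jar ended up on its side in the tote, either at my release or from the announced knock; I don't know which. I picked it up with the lightest grip so it swung upright, and set it down again.
- **Wrong direction:** One move while carrying the fourth jar went the wrong way, but stayed in free space.

**Last checks:**
- **Jars:** All five caps were in place at standing height (about 46 mm), seen after the drawer was shut and before the lid was closed.
- **Drawer:** The pull rod is within about 0.2 mm of where it was at the start.
- **Bottle:** It's within about 1 mm of where it was at the start.
- **Tongue:** It reads within about 1 mm of level with the lid, so it looks relaxed.
- **Lid (disagreement):** The camera puts the rib about 3.5 mm short of its shut position, against an allowed 3 mm. My tote position is only good to a few millimetres. The lid also would not move under a 29 N pull, well above the tongue's under-10 N limit, so I judged it clicked home.

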